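Open the goods bin and prop its lid on the stay

TASK

Set out the grey goods bin for the pantry's visitors: swing its latch lever round a quarter turn until it lies along the edge of the bin, then fold the lid right back. Flip up the stay inside the bin as far as it goes, and bring the lid gently back down until it rests propped on the stay, then let go. Leave the groceries in and around the bin where they are.

Things in the scene. Friction and masses are not known exactly. Their poses are not given: they have to be found in the camera images.
- bin: Fixed open-topped grey plastic bin, 280 (x) x 210 (y) x 90 (z) mm, 6 mm walls, that cannot shift. Origin: centre of its underside, on the table. Its z is up; its lid is hinged along the +y rim, latch and lid bar are on its -y side. At every start its yaw is within 0.2 rad of the world's axes. All bin axes below are these.
- latch (a joint): Latch lever angle (rad) about the upright pin latch_pivot. 0: the 75 mm arm points straight out from the bin (-y), its tongue lies over the lid's edge and holds it shut (up to about 0.8). Grows counter-clockwise from above, taking the arm to bin +x; at 1.57 it lies along the bin's edge. Range -0.3 to 2.1, no stop at 1.57. Stays where it is left; about 1 N at the arm turns it.
- latch_pivot (a point): On the pin of the latch, at half the height of the lever arm; 111 mm above the table, at bin (60, -155) mm. Moves with the bin only.
- latch_grip (a point): Point in the middle of the steel lever arm, 48 mm from the pin. The arm is an upright blade 10 mm thick, 26 mm tall (98 to 124 mm above the table), 75 mm long from the pin; there is nothing under it from 18 mm off the pin on. 45 mm are free between the turned lever and the lid.
- lid (a joint): Lid angle (rad). 0: shut; grows as it opens; 1.85 is its end stop, where it leans back and stays by itself. Below about 1.5 it falls shut unless held or propped (about 2 N at the bar lifts it). Resting on the raised stay it reads about 0.59.
- lid_hinge (a point): Point at the lid's hinge, abreast of the middle of the lid bar; 94 mm above the table when shut. The true hinge axis runs along the bin's x, 4 mm below this point when the lid is shut. The lid is a white panel 280 x 210 x 8 mm.
- lid_bar (a point): Middle of the lid's steel bar handle: round, 12 mm thick, 80 mm long, parallel to the hinge, 250 mm from it, 40 mm out beyond the lid's free edge, joined to it by an arm at each end. Shut: 94 mm above the table. It can be pinched from above through the whole swing, turning between the fingers. Moves with the lid.
- stay (a joint): Stay angle (rad) about stay_pivot. 0: lying level inside the bin, pointing to the lid's hinge (bin +y), under the shut lid; grows as it is flipped up; 1.57 upright; 1.78 is its end stop, past upright, where it stands by itself. Let go short of upright it drops back; it can lag a pinching grip by 0.15 rad. The lid's weight presses it against the end stop.
- stay_pivot (a point): Pivot of the stay: 75 mm above the table, at bin (50, -30) mm; it turns about a line along the bin's x. Moves with the bin only.
- stay_grip (a point): Point on the middle line of the stay, 90 mm from the pivot. The stay is a square steel bar 12 x 12 mm with a round black rubber tip 16 mm thick whose centre is 115 mm from the pivot. At least 70 mm are free on its +x side, 80 mm on its -x side; below it 63 mm to the bin's floor. The point moves with the stay.
- near_tin: Bystander, to be left alone: round food tin, 72 mm across, 75 mm tall, standing just off the bin's latch side. Origin: centre of its underside.
- tall_tin: Bystander, to be left alone: round food tin, 74 mm across, 110 mm tall. Origin: centre of its underside.
- jam_jar: Bystander, to be left alone: glass jar, 68 mm across, 90 mm tall. Origin: centre of its underside.
- sauce_bottle: Bystander, to be left alone: amber bottle, 64 mm across, 180 mm tall. Origin: centre of its underside.
- pasta_box: Bystander, to be left alone: upright blue carton 45 x 100 x 170 mm. Origin: centre of its underside.
- tea_box: Bystander, to be left alone: brown carton 70 x 110 x 60 mm inside the bin. Origin: centre of its underside.
- small_tin: Bystander, to be left alone: round tin, 60 mm across, 50 mm tall, inside the bin. Origin: centre of its underside.

How it is judged:
By the outcome, as a careful person would: the job done as asked, in the order asked, and still so for the second after the job is handed in, with the robot touching nothing.
It also fails if it takes over 72 s, if anything falls off the work surface, if the arm or the gripper's body presses on something with over 40 N, if the wrist force passes 120 N, or if a joint passes its speed limit or range.

ROBOT

A 7-joint arm with a two-finger parallel gripper is mounted at the origin on the work surface. World frame = base frame: x ahead of the robot, y to its left, z up, the work surface at z = 0. Lengths are in m, angles in rad, forces in N, time in s.
With the tool pointing down it reaches from about 0.4 to 0.875 m from the base axis. Payload 19.3 kg.
Tool frame: the origin (TCP) lies on the centre line of the jaws, within the pads' length; the fingertips stand 19 mm ahead of it and the grasp point (between the pads) is the TCP (robot.tip_reach is the distance from the TCP to the fingertips, in m); z points along the fingers, y is the direction in which the jaws open and shut (so a half turn about z gives the same grasp; the last joint's range is limited). The gripper opens to 85 mm and grips with 20 to 120 N. Pads are 22 mm wide; open, the fingers measure 114 mm over their backs; the gripper's body (76 mm by 85 mm) begins 54 mm behind the grasp point. The pads swing forward as they close: fully open they stand 13 mm farther back than shut.
Start: joints at [1.203, 0.521, -0.036, 1.599, 0.021, 1.021, -0.113], TCP at [0.183, -0.597, 0.25] pointing down, gripper open.
Joint ranges: [-2.91, 2.91], [-0.3, 2.13], [-1.5, 1.42], [0.17, 2.43], [-1.26, 4.41], [0.16, 1.93], [-2.52, 2.52]. Speed limits (rad/s): [1.89, 1.89, 2.39, 2.39, 3.01, 3.01, 3.01].

INTERFACE

Orientations are given as a rotation vector (axis times angle).
In Python, from workcell import robot gives the robot as it stands.
- The arm moves only by the tool drive_tool, never from a script. Its argument "motion" is a list of rows, each an object of numbers: "jaw": the closure, from -1 (fully open) to 1 (shut); "dx", "dy", "dz": the shift along the tool's x, y, z in units of 25 mm (1.0 is 25 mm); "yaw": the turn about the tool's z in units of 6 degrees (1.0 is 6 degrees). A call has 1 to 10 rows; each row is the pose to reach, as a shift and turn from the pose commanded when the call began, along the tool's axes at that moment; what a row does not reach only later rows make up. A row lasts 1/12 s, in which the tool goes at most 41.7 mm and 7.16 degrees, less where a joint would pass 70% of its speed; a pose out of reach is approached as far as the arm can. A call with a gripper value outside its range is refused whole. The fingers move at their own pace and stop on an object; "grip_force" is the grip in N (left out, the last holds). Time passes only in rows, so rows that repeat a pose let the fingers close. It gives the time, the measured TCP pose, the force and the opening at its end, in the units of the state.
- robot.sense(): the state, without advancing time (a new reading comes with each control period).
- robot.read_camera(name): name is "scene" or "top" or "wrist"; returns a dict with "img" (420x560x3 uint8, red, green, blue), "fx", "fy", "cx", "cy" (pixels), "distortion" ([k1, k2, p1, p2, k3] as OpenCV has them; the pictures are not rectified), "T" (4x4, takes a point from camera to world coordinates). Camera axes: x right, y up, looking along -z (the intrinsics and any distortion apply to the point x, -y, -z); pixel columns grow to the right and rows downward; lengths in m; the calibration is good to about 2 mm. A picture is of the moment at which its call begins. There is no depth.
- robot.hand_in(): hands the job in, once; it reports no verdict.
The state is a dict: "time_s": time; "joint_positions": joint angles; "joint_velocities": joint speeds; "tau": joint torques, N m; "position": TCP position; "tcp_rot": TCP orientation; "contact_force": force on the tool from outside, world axes, zero at the start; "moment": the same for the moment, N m; "finger_gap": opening from 0.0 (shut) to 1.0 (fully open).
Only numpy, scipy, OpenCV 4.12 (cv2) and the standard library are available. Lean on these libraries where they do the work, as an engineer would, in place of code of your own. Each camera call takes 0.05 s, during which the arm holds its last target.

## Working session

There is one attempt and no reset: what is moved stays moved. The work goes in short steps, Python scripts to look and compute and a tool call to move; the robot and the scene stay as the last step left them, time stands still between calls to the robot, and variables do not carry over. Pictures are saved under pics/ and viewed, and the job is handed in when it is done.

Besides the shell and the picture viewer there is one more tool, called as name(argument=value, ...) on one line, values as JSON. drive_tool: Moves the arm, as the interface text tells. Its arguments: {"type":"object","properties":{"motion":{"type":"array","items":{"type":"object","properties":{"jaw":{"type":"number"},"dx":{"type":"number"},"dy":{"type":"number"},"dz":{"type":"number"},"yaw":{"type":"number"}}}},"grip_force":{"type":"number"}},"required":["motion"]}

```bash
ls; mkdir -p pics
python3 - <<'E'
from workcell import robot
import cv2,numpy as np,pickle
print(robot.sense())
d={}
for n in ["scene","top","wrist"]:
    c=robot.read_camera(n); d[n]=c
    cv2.imwrite(f"pics/{n}0.png",c["img"][:,:,::-1])
    print(n,c["fx"],c["fy"],c["cx"],c["cy"],c["distortion"],np.round(c["T"],3).tolist())
pickle.dump(d,open("c0.pkl","wb"))
E
```

```text
pics
{'time_s': 0.0, 'joint_positions': array([ 1.20279403,  0.52201729, -0.03630637,  1.60000176,  0.02118657,
        1.02108618, -0.11283024]), 'joint_velocities': array([-0.00091158, -0.00118105, -0.00122111,  0.00146415,  0.00026387,
        0.00180406, -0.00064409]), 'tau': array([ 1.08630851e-03, -9.27076721e+01,  1.98008515e+00, -3.69918001e+01,
        1.77469582e-02,  8.45002098e-03, -8.44986289e-05]), 'position': array([ 0.18325428, -0.59720455,  0.24972614]), 'tcp_rot': array([-3.10575629e+00, -4.65794865e-01,  3.85023985e-04]), 'contact_force': array([-0.01378205,  0.32084501, -0.55957502]), 'moment': array([ 0.02710038, -0.00656936, -0.02680749]), 'finger_gap': 1.0008820963195357}
scene 546.188323939354 546.188323939354 271.735786719968 205.7968440698377 [-0.21319763  0.          0.          0.          0.        ] [[0.289, -0.705, 0.648, 1.635], [0.957, 0.213, -0.195, -0.34], [-0.001, 0.677, 0.736, 1.335], [0.0, 0.0, 0.0, 1.0]]
top 433.16529784790384 433.16529784790384 275.26359450126665 213.0695090758413 [0.01762035 0.         0.         0.         0.        ] [[0.0, 0.98, -0.199, 0.259], [-1.0, 0.003, 0.016, -0.0], [0.016, 0.199, 0.98, 1.478], [0.0, 0.0, 0.0, 1.0]]
wrist 292.17926778665054 292.17926778665054 276.30521129773405 207.6084067528781 [-0.02744256  0.          0.          0.          0.        ] [[0.293, 0.923, 0.249, 0.246], [-0.956, 0.283, 0.076, -0.578], [-0.001, -0.261, 0.965, 0.374], [0.0, 0.0, 0.0, 1.0]]
```

View pics/scene0.png

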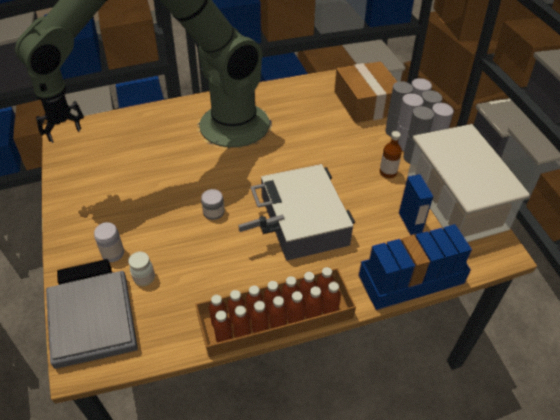

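View pics/top0.png

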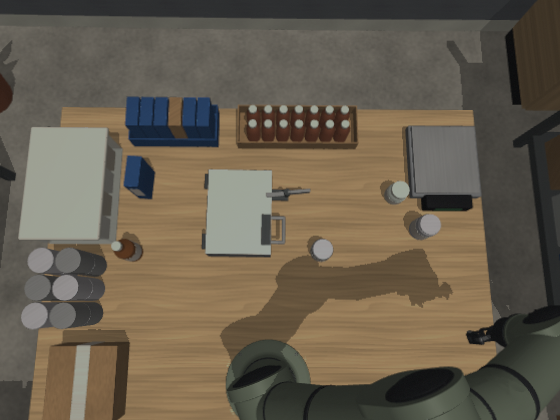

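View pics/wrist0.png

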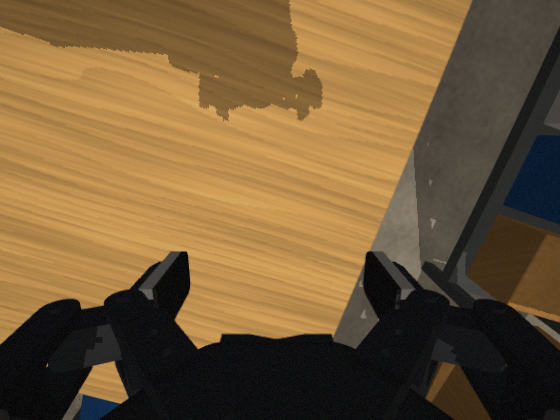

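The scene view shows the bin mid-table, with its latch and bar to robot-right. In the top view the lid spans about (207,170)-(272,257), the lever is at (275-310,192), the bar at (280,230) and the near tin at (321,250).

```bash
cat > h.py <<'E'
import numpy as np,cv2
def ray(c,uv):
    K=np.array([[c["fx"],0,c["cx"]],[0,c["fy"],c["cy"]],[0,0,1]]);
    p=cv2.undistortPoints(np.array(uv,float).reshape(-1,1,2),K,np.array(c["distortion"]))[:,0]
    d=np.c_[p[:,0],-p[:,1],-np.ones(len(p))]@c["T"][:3,:3].T
    return c["T"][:3,3],d
def plane(c,uv,z):
    o,d=ray(c,uv); return o+d*((z-o[2])/d[:,2])[:,None]
def proj(c,P):
    P=np.atleast_2d(P); q=(P-c["T"][:3,3])@c["T"][:3,:3]; q=q*[1,-1,-1]
    K=np.array([[c["fx"],0,c["cx"]],[0,c["fy"],c["cy"]],[0,0,1]])
    return cv2.projectPoints(q,np.zeros(3),np.zeros(3),K,np.array(c["distortion"]))[0][:,0]
def tri(c1,u1,c2,u2):
    o1,d1=ray(c1,[u1]);o2,d2=ray(c2,[u2]);d1=d1[0];d2=d2[0]
    A=np.c_[d1,-d2];s=np.linalg.lstsq(A,o2-o1,rcond=None)[0]
    a=o1+s[0]*d1;b=o2+s[1]*d2
    return (a+b)/2,np.linalg.norm(a-b)
E
python3 - <<'E'
import pickle,cv2,numpy as np
from h import *
d=pickle.load(open("c0.pkl","rb"))
im=d["top"]["img"]; 
cv2.imwrite("pics/topc.png",cv2.resize(im[150:280,190:350,::-1],None,fx=5,fy=4.6,interpolation=cv2.INTER_CUBIC)[:598])
im2=d["scene"]["img"]; 
cv2.imwrite("pics/scenec.png",cv2.resize(im2[150:270,200:370,::-1],None,fx=4.5,fy=4.5,interpolation=cv2.INTER_CUBIC))
for n,(x0,x1,y0,y1) in dict(top=(190,350,150,280),scene=(200,370,150,270)).items():
    I=d[n]["img"].astype(int)
    m=((I.min(2)>130)&(I.max(2)-I.min(2)<40)).astype(np.uint8); M=np.zeros_like(m);M[y0:y1,x0:x1]=m[y0:y1,x0:x1]
    cs,_=cv2.findContours(M,0,2); k=max(cs,key=cv2.contourArea)
    r=cv2.minAreaRect(k); b=cv2.boxPoints(r); print(n,cv2.contourArea(k),b.tolist(), cv2.approxPolyDP(k,4,True)[:,0].tolist())
    P=plane(d[n],b,.098); print(P.round(4).tolist())
E
```

```text
top 4817.0 [[205.6289520263672, 252.5525665283203], [207.29588317871094, 169.20591735839844], [271.650146484375, 170.4929962158203], [269.98321533203125, 253.8396453857422]] [[209, 170], [206, 252], [270, 253], [269, 245], [260, 244], [260, 215], [270, 213], [271, 198], [265, 193], [271, 191], [271, 171]]
[[0.4101, 0.1994, 0.098], [0.6864, 0.2027, 0.098], [0.6831, -0.0102, 0.098], [0.4063, -0.0054, 0.098]]
scene 3879.5 [[261.4507751464844, 177.61386108398438], [323.8277282714844, 152.89846801757812], [352.2068176269531, 224.5218505859375], [289.8298645019531, 249.23724365234375]] [[320, 165], [262, 178], [274, 180], [282, 199], [273, 206], [285, 218], [280, 224], [286, 239], [352, 224]]
[[0.4185, -0.0081, 0.098], [0.3644, 0.2274, 0.098], [0.6893, 0.1967, 0.098], [0.7237, -0.0113, 0.098]]
```

View pics/topc.png

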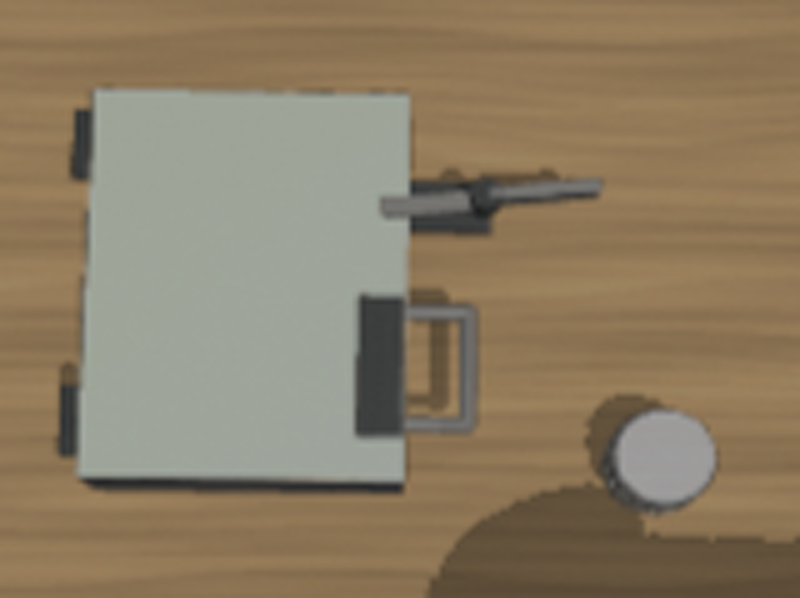

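View pics/scenec.png

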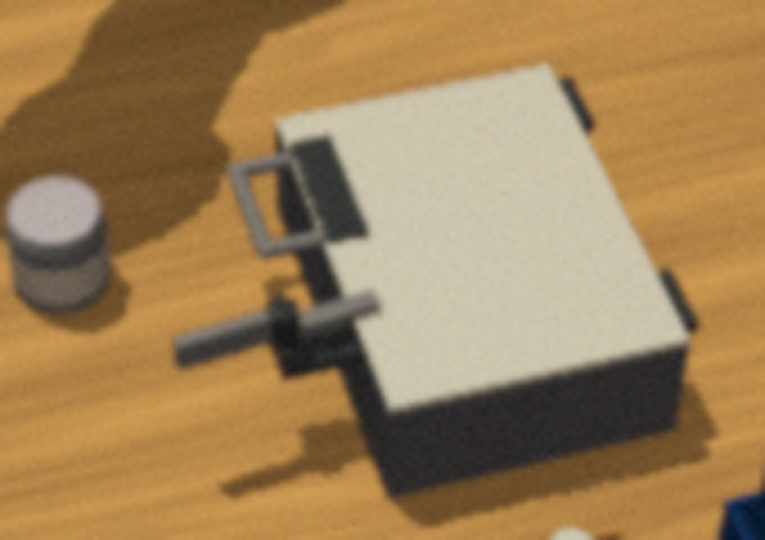

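Run:
```python
import pickle
from h import *
d=pickle.load(open("c0.pkl","rb")); t=d["top"];s=d["scene"]
f=lambda L:[((u+.5)/5+190-.5,(v+.5)/4.6+150-.5) for u,v in L]
g=lambda L:[((u+.5)/4.5+200-.5,(v+.5)/4.5+150-.5) for u,v in L]
T=f([(93,88),(410,95),(404,482),(78,478)]); S=g([(687,346),(388,411),(278,122),(547,65)])
P=plane(t,T,.098);Q=plane(s,S,.098);print(P.round(4),"\n",Q.round(4))
for A in (P,Q):
    print("center",A.mean(0),[np.linalg.norm(A[i]-A[(i+1)%4]).round(4) for i in range(4)])
    ex=(A[0]+A[1]-A[2]-A[3]);ey=A[0]+A[3]-A[1]-A[2]
    print("yaw",np.arctan2(ex[1],ex[0]),np.arctan2(-ey[0],ey[1]))
for a,b,n in zip(T,S,"abcd"): print(tri(t,a,s,b))
for n,a,b,z in [("bar",(471,368),(250,208),.1),("pin",(484,195),(286,318),.124),("armtip",(602,187),(180,345),.124),("tin",(665,457),(55,210),.075)]:
    A=f([a]);B=g([b]); print(n,plane(t,A,z)[0].round(4),plane(s,B,z)[0].round(4),tri(t,A[0],s,B[0]))
```

```text
[[ 0.688   0.1998  0.098 ]
 [ 0.6839 -0.0101  0.098 ]
 [ 0.4045 -0.0067  0.098 ]
 [ 0.407   0.2007  0.098 ]] 
 [[ 0.6965  0.1939  0.098 ]
 [ 0.6912 -0.0129  0.098 ]
 [ 0.4145 -0.0071  0.098 ]
 [ 0.4139  0.1994  0.098 ]]
center [0.54583815 0.09590653 0.098     ] [np.float64(0.2099), np.float64(0.2794), np.float64(0.2074), np.float64(0.281)]
yaw -0.0075194210655118235 -0.015811172587507905
center [0.55402981 0.09329123 0.098     ] [np.float64(0.2069), np.float64(0.2768), np.float64(0.2065), np.float64(0.2827)]
yaw -0.020128407434084124 -0.011523179568877972
(array([0.69014251, 0.19937952, 0.08936566]), np.float64(0.0034064687481519095))
(array([ 0.68591431, -0.01059496,  0.09093825]), np.float64(0.0009594871750914956))
(array([ 0.40567007, -0.00580077,  0.08931523]), np.float64(0.0020390968876891472))
(array([0.40770593, 0.20182493, 0.09174968]), np.float64(0.0005029152213325651))
bar [ 0.4843 -0.0497  0.1   ] [ 0.4928 -0.0499  0.1   ] (array([ 0.48574832, -0.04908122,  0.09261169]), np.float64(0.0019054699188856444))
pin [ 0.6032 -0.0577  0.124 ] [ 0.6175 -0.0598  0.124 ] (array([ 0.60658523, -0.05754845,  0.11126999]), np.float64(0.0014967852289565439))
armtip [ 0.6093 -0.134   0.124 ] [ 0.6199 -0.132   0.124 ] (array([ 0.61201865, -0.13265213,  0.1153461 ]), np.float64(0.004523078263902804))
tin [ 0.425  -0.1768  0.075 ] [ 0.4314 -0.1771  0.075 ] (array([ 0.42576144, -0.17690202,  0.0693339 ]), np.float64(0.0012028197764015233))
```

```bash
cat >> h.py <<'E'
from scipy.spatial.transform import Rotation as R
def go(robot,p,yaw=None):
    s=robot.sense(); M=R.from_rotvec(s["tcp_rot"]).as_matrix(); y=np.arctan2(M[1,0],M[0,0])
    d=(np.array(p)-s["position"])@M/.025
    dy=0 if yaw is None else -np.degrees((yaw-y+np.pi)%(2*np.pi)-np.pi)/6
    return dict(d=d.round(2).tolist(),yaw=round(dy,2))
C=np.array([.547,.0955]);PSI=-.014
def b2w(x,y,z):
    c,s=np.cos(PSI),np.sin(PSI); return np.array([C[0]+c*x-s*y,C[1]+s*x+c*y,z])
def st(robot):
    s=robot.sense(); M=R.from_rotvec(s["tcp_rot"]).as_matrix()
    print(round(s["time_s"],2),s["position"].round(4),"yaw",np.arctan2(M[1,0],M[0,0]).round(3),"tilt",M[2,2].round(4),"F",s["contact_force"].round(1),"gap",round(s["finger_gap"],3),"q",s["joint_positions"].round(2))
E
python3 - <<'E'
from h import *
from workcell import robot
print(b2w(60,-155,111)*0+b2w(.06,-.155,.111)); print(go(robot,[.609,-.108,.25],1.65))
E
```

```text
[ 0.60482419 -0.06032478  0.111     ]
{'d': [22.02, -13.71, 0.0], 'yaw': np.float64(-12.91)}
```

drive_tool(motion=[{"dx": 22, "dy": -13.7, "dz": 0, "yaw": -12.9, "jaw": -1}, {"dx": 22, "dy": -13.7, "dz": 0, "yaw": -12.9, "jaw": -1}, {"dx": 22, "dy": -13.7, "dz": 0, "yaw": -12.9, "jaw": -1}, {"dx": 22, "dy": -13.7, "dz": 0, "yaw": -12.9, "jaw": -1}, {"dx": 22, "dy": -13.7, "dz": 0, "yaw": -12.9, "jaw": -1}, {"dx": 22, "dy": -13.7, "dz": 0, "yaw": -12.9, "jaw": -1}, {"dx": 22, "dy": -13.7, "dz": 0, "yaw": -12.9, "jaw": -1}, {"dx": 22, "dy": -13.7, "dz": 0, "yaw": -12.9, "jaw": -1}, {"dx": 22, "dy": -13.7, "dz": 0, "yaw": -12.9, "jaw": -1}, {"dx": 22, "dy": -13.7, "dz": 0, "yaw": -12.9, "jaw": -1}])

```text
time_s: 0.98
position: [0.4577, -0.2815, 0.2504]
tcp_rot: [2.24, 2.202, -0.0]
contact_force: [1.0, -0.9, -0.5]
finger_gap: 1.0
```

Run:
```python
from h import *
from workcell import robot
st(robot); print(go(robot,[.609,-.108,.25],1.65))
```

```text
0.98 [ 0.4577 -0.2815  0.2504] yaw 1.554 tilt -1.0 F [ 1.  -0.9 -0.5] gap 1.0 q [ 0.77  0.41 -0.43  1.82  0.21  0.96  0.23]
{'d': [7.04, 5.93, 0.01], 'yaw': np.float64(-0.92)}
```

drive_tool(motion=[{"dx": 6.5, "dy": 5.5, "yaw": -0.8, "jaw": -1}, {"dx": 6.5, "dy": 5.5, "yaw": -0.8, "jaw": -1}, {"dx": 6.5, "dy": 5.5, "yaw": -0.8, "jaw": -1}, {"dx": 6.5, "dy": 5.5, "yaw": -0.8, "jaw": -1}, {"dx": 6.5, "dy": 5.5, "yaw": -0.8, "jaw": -1}, {"dx": 6.5, "dy": 5.5, "yaw": -0.8, "jaw": -1}, {"dx": 6.5, "dy": 5.5, "yaw": -0.8, "jaw": -1}, {"dx": 6.5, "dy": 5.5, "yaw": -0.8, "jaw": -1}])

```text
validation failed for argument at $.mo...
```

Run:
```python
from h import *
from workcell import robot
import pickle
c=robot.read_camera("wrist");pickle.dump(c,open("w1.pkl","wb"));cv2.imwrite("pics/w1.png",c["img"][:,:,::-1])
st(robot); print(go(robot,[.609,-.108,.25],1.65))
print(proj(c,[b2w(.06,-.155,.124),[.612,-.134,.124],b2w(0.05,-.105,.098),b2w(-.06,-.145,.1)]))
```

```text
1.03 [ 0.4632 -0.2743  0.2507] yaw 1.572 tilt -1.0 F [ 4.6 12.1 -0. ] gap 0.998 q [ 0.76  0.41 -0.44  1.81  0.21  0.96  0.23]
{'d': [6.64, 5.84, 0.06], 'yaw': np.float64(-0.74)}
[[ 475.26778477  -94.40245695]
 [ 472.91994013   17.78870051]
 [ 448.90410019 -145.68918899]
 [ 306.1062332   -90.36695612]]
```

View pics/w1.png

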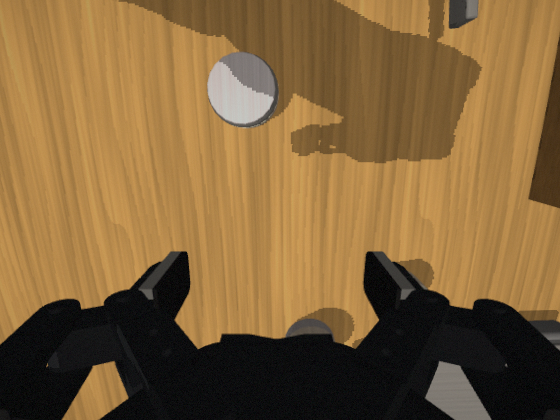

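The wrist view shows the near tin at (242,90) and the lever's end at the top right, (462,20). The move was refused, I think for a missing dz, so I'm sending it again with every key.

drive_tool(motion=[{"dx": 6.5, "dy": 5.8, "dz": 0, "yaw": -0.8, "jaw": -1}, {"dx": 6.5, "dy": 5.8, "dz": 0, "yaw": -0.8, "jaw": -1}, {"dx": 6.5, "dy": 5.8, "dz": 0, "yaw": -0.8, "jaw": -1}, {"dx": 6.5, "dy": 5.8, "dz": 0, "yaw": -0.8, "jaw": -1}, {"dx": 6.5, "dy": 5.8, "dz": 0, "yaw": -0.8, "jaw": -1}, {"dx": 6.5, "dy": 5.8, "dz": 0, "yaw": -0.8, "jaw": -1}, {"dx": 6.5, "dy": 5.8, "dz": 0, "yaw": -0.8, "jaw": -1}, {"dx": 6.5, "dy": 5.8, "dz": 0, "yaw": -0.8, "jaw": -1}])

```text
time_s: 1.7
position: [0.6056, -0.1236, 0.2498]
tcp_rot: [-2.151, -2.289, 0.001]
contact_force: [-0.0, -0.3, -0.4]
finger_gap: 0.998
```

Run:
```python
from h import *
from workcell import robot
import pickle
c=robot.read_camera("wrist");pickle.dump(c,open("w1.pkl","wb"));cv2.imwrite("pics/w2.png",c["img"][:,:,::-1])
st(robot); print(go(robot,[.609,-.108,.25],1.65))
print(proj(c,[b2w(.06,-.155,.124),[.612,-.134,.124],b2w(0.05,-.105,.098),b2w(-.06,-.145,.1)]))
```

```text
1.75 [ 0.6051 -0.1246  0.2499] yaw 1.631 tilt -1.0 F [-0.4 -0.7  0.3] gap 0.998 q [ 0.42  0.54 -0.47  1.6   0.27  1.06 -0.06]
{'d': [0.66, 0.19, -0.0], 'yaw': np.float64(-0.18)}
[[280.46153457 132.43604696]
 [283.13133188 217.72402851]
 [273.19361189  72.66172073]
 [147.93597069 110.83002425]]
```

View pics/w2.png

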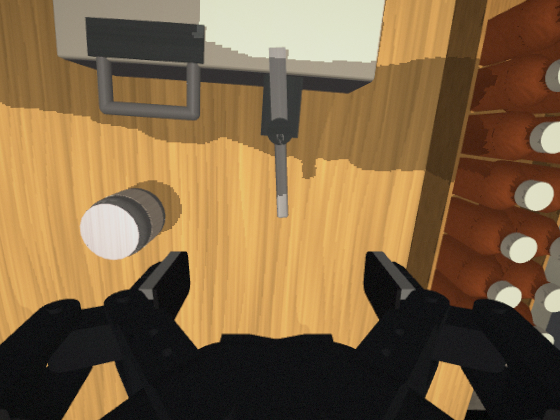

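The pin is at (280,133) and the arm tip at (282,217), both as predicted. The front lid corners are near (57,57) and (375,80), and the bar runs (108,112)-(193,116).

Run:
```python
from h import *
from workcell import robot
import pickle
c=pickle.load(open("w1.pkl","rb"))
P=plane(c,[(57,57),(375,80)],.098);print(P,np.linalg.norm(P[0]-P[1]),np.arctan2(*(P[1]-P[0])[[1,0]]),P.mean(0))
print("pin,tip",plane(c,[(280,133),(282,217)],.124),"bar",plane(c,[(107,112),(194,116)],.1),plane(c,[(281,180)],.124))
```

```text
[[ 0.40507788 -0.00714799  0.098     ]
 [ 0.68542241 -0.01038556  0.098     ]] 0.2803632239206971 -0.011548010414289938 [ 0.54525015 -0.00876677  0.098     ]
pin,tip [[ 0.60447112 -0.06080249  0.124     ]
 [ 0.6109454  -0.13338745  0.124     ]] bar [[ 0.44752538 -0.05160727  0.1       ]
 [ 0.52653833 -0.05082617  0.1       ]] [[ 0.60787178 -0.10011566  0.124     ]]
```

```bash
sed -i 's/^C=.*/C=np.array([.5467,.0958]);PSI=-.0125/' h.py
python3 - <<'E'
from h import *
from workcell import robot
print(go(robot,[.6088,-.1083,.113],1.66))
E
```

```text
{'d': [0.65, 0.19, 5.48], 'yaw': np.float64(-0.28)}
```

drive_tool(motion=[{"dx": 0.65, "dy": 0.18, "dz": 0, "yaw": -0.28, "jaw": -0.2}, {"dx": 0.65, "dy": 0.18, "dz": 1.5, "yaw": -0.28, "jaw": -0.2}, {"dx": 0.65, "dy": 0.18, "dz": 3, "yaw": -0.28, "jaw": -0.2}, {"dx": 0.65, "dy": 0.18, "dz": 4.2, "yaw": -0.28, "jaw": -0.2}, {"dx": 0.65, "dy": 0.18, "dz": 5.0, "yaw": -0.28, "jaw": -0.2}, {"dx": 0.65, "dy": 0.18, "dz": 5.48, "yaw": -0.28, "jaw": -0.2}, {"dx": 0.65, "dy": 0.18, "dz": 5.48, "yaw": -0.28, "jaw": -0.2}, {"dx": 0.65, "dy": 0.18, "dz": 5.48, "yaw": -0.28, "jaw": -0.2}], grip_force=20)

```text
time_s: 2.42
position: [0.6091, -0.108, 0.1139]
tcp_rot: [2.12, 2.318, 0.0]
contact_force: [1.0, -0.5, 0.1]
finger_gap: 0.599
```

drive_tool(motion=[{"dx": 0, "dy": 0, "dz": 0, "yaw": 0, "jaw": 0.4}, {"dx": 0, "dy": 0, "dz": 0, "yaw": 0, "jaw": 1}, {"dx": 0, "dy": 0, "dz": 0, "yaw": 0, "jaw": 1}, {"dx": 0, "dy": 0, "dz": 0, "yaw": 0, "jaw": 1}, {"dx": 0, "dy": 0, "dz": 0, "yaw": 0, "jaw": 1}, {"dx": 0, "dy": 0, "dz": 0, "yaw": 0, "jaw": 1}, {"dx": 0, "dy": 0, "dz": 0, "yaw": 0, "jaw": 1}, {"dx": 0, "dy": 0, "dz": 0, "yaw": 0, "jaw": 1}])

```text
time_s: 3.08
position: [0.6091, -0.1078, 0.1142]
tcp_rot: [2.119, 2.319, -0.0]
contact_force: [-4.9, -2.4, 9.5]
finger_gap: 0.114
```

Run:
```python
from h import *
from workcell import robot
st(robot)
c=robot.read_camera("wrist");cv2.imwrite("pics/w3.png",c["img"][:,:,::-1])
# arc in current tool frame: pivot
s=robot.sense();M=R.from_rotvec(s["tcp_rot"]).as_matrix()
piv=np.array([.6045,-.0605,s["position"][2]]); r=s["position"]-piv; print("r",np.hypot(*r[:2]),np.arctan2(r[0],-r[1]))
for k in range(1,16):
    a=-k*0.1  # tool yaw negative
    w=R.from_rotvec([0,0,k*.1]).apply(r)+piv
    print(k,(((w-s["position"])@M)/.025).round(2), round(-np.degrees(.1*k)/6,2))
```

```text
3.08 [ 0.6091 -0.1078  0.1142] yaw 1.661 tilt -1.0 F [-4.9 -2.4  9.5] gap 0.114 q [ 0.36  0.71 -0.42  1.71  0.37  0.81 -0.14]
r 0.0475328401993896 0.0982264609725895
1 [0.01 0.19 0.  ] -0.95
2 [0.04 0.38 0.  ] -1.91
3 [0.09 0.56 0.  ] -2.86
4 [0.16 0.74 0.  ] -3.82
5 [0.24 0.91 0.  ] -4.77
6 [0.34 1.07 0.  ] -5.73
7 [0.46 1.22 0.  ] -6.68
8 [0.59 1.36 0.  ] -7.64
9 [0.73 1.48 0.  ] -8.59
10 [0.89 1.59 0.  ] -9.55
11 [1.05 1.69 0.  ] -10.5
12 [ 1.23  1.76 -0.  ] -11.46
13 [ 1.41  1.82 -0.  ] -12.41
14 [ 1.59  1.86 -0.  ] -13.37
15 [ 1.78  1.88 -0.  ] -14.32
```

View pics/w3.png

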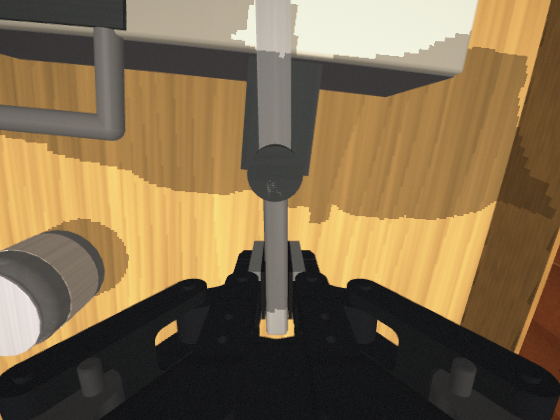

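The pads hold the lever: the gap is 9.7 mm, and the blade at (277,320) sits between them. Now I'll turn it along the arc.

drive_tool(motion=[{"dx": 0.01, "dy": 0.19, "dz": 0, "yaw": -0.95, "jaw": 1}, {"dx": 0.04, "dy": 0.38, "dz": 0, "yaw": -1.91, "jaw": 1}, {"dx": 0.09, "dy": 0.56, "dz": 0, "yaw": -2.86, "jaw": 1}, {"dx": 0.16, "dy": 0.74, "dz": 0, "yaw": -3.82, "jaw": 1}, {"dx": 0.24, "dy": 0.91, "dz": 0, "yaw": -4.77, "jaw": 1}, {"dx": 0.34, "dy": 1.07, "dz": 0, "yaw": -5.73, "jaw": 1}, {"dx": 0.46, "dy": 1.22, "dz": 0, "yaw": -6.68, "jaw": 1}, {"dx": 0.59, "dy": 1.36, "dz": 0, "yaw": -7.64, "jaw": 1}, {"dx": 0.59, "dy": 1.36, "dz": 0, "yaw": -7.64, "jaw": 1}])

```text
time_s: 3.88
position: [0.6424, -0.0895, 0.1142]
tcp_rot: [1.037, 2.964, 0.0]
contact_force: [-3.1, -2.1, 10.4]
finger_gap: 0.113
```

Run:
```python
from h import *
from workcell import robot
st(robot)
s=robot.sense();M=R.from_rotvec(s["tcp_rot"]).as_matrix()
piv=np.array([.6045,-.0605,s["position"][2]]); r=s["position"]-piv; print("r",np.hypot(*r[:2]),np.arctan2(r[0],-r[1]))
yaw=np.arctan2(M[1,0],M[0,0]); tot=1.558+np.pi/2-yaw; print(tot)
for k in range(1,8):
    a=tot*k/7
    w=R.from_rotvec([0,0,a]).apply(r)+piv
    print(k,(((w-s["position"])@M)/.025).round(2), round(-np.degrees(a)/6,2))
```

```text
3.88 [ 0.6424 -0.0895  0.1142] yaw 2.468 tilt -1.0 F [-3.1 -2.1 10.4] gap 0.113 q [ 0.44  0.79 -0.61  1.62  0.54  0.91  0.52]
r 0.047684273433385396 0.9173285605130327
0.6605746722101569
1 [0.01 0.18 0.  ] -0.9
2 [0.04 0.36 0.  ] -1.8
3 [0.09 0.53 0.  ] -2.7
4 [0.15 0.7  0.  ] -3.6
5 [0.23 0.86 0.  ] -4.51
6 [0.32 1.02 0.  ] -5.41
7 [0.42 1.16 0.  ] -6.31
```

drive_tool(motion=[{"dx": 0.01, "dy": 0.18, "dz": 0, "yaw": -0.9, "jaw": 1}, {"dx": 0.04, "dy": 0.36, "dz": 0, "yaw": -1.8, "jaw": 1}, {"dx": 0.09, "dy": 0.53, "dz": 0, "yaw": -2.7, "jaw": 1}, {"dx": 0.15, "dy": 0.7, "dz": 0, "yaw": -3.6, "jaw": 1}, {"dx": 0.23, "dy": 0.86, "dz": 0, "yaw": -4.5, "jaw": 1}, {"dx": 0.32, "dy": 1.02, "dz": 0, "yaw": -5.4, "jaw": 1}, {"dx": 0.42, "dy": 1.16, "dz": 0, "yaw": -6.3, "jaw": 1}, {"dx": 0.42, "dy": 1.16, "dz": 0, "yaw": -6.3, "jaw": 1}, {"dx": 0.42, "dy": 1.16, "dz": 0, "yaw": -6.3, "jaw": 1}])

```text
time_s: 4.63
position: [0.6527, -0.0605, 0.1144]
tcp_rot: [0.032, 3.139, 0.0]
contact_force: [2.5, 0.1, 5.4]
finger_gap: 0.114
```

Run:
```python
from h import *
from workcell import robot
st(robot)
c=robot.read_camera("wrist");cv2.imwrite("pics/w4.png",c["img"][:,:,::-1])
p=robot.sense()["position"]
print(np.arctan2(p[0]-.6045,-(p[1]+.0605)))
```

```text
4.63 [ 0.6527 -0.0605  0.1144] yaw 3.121 tilt -1.0 F [2.5 0.1 5.4] gap 0.114 q [ 0.47  0.84 -0.76  1.59  0.66  0.98  1.05]
1.5706904817305158
```

View pics/w4.png

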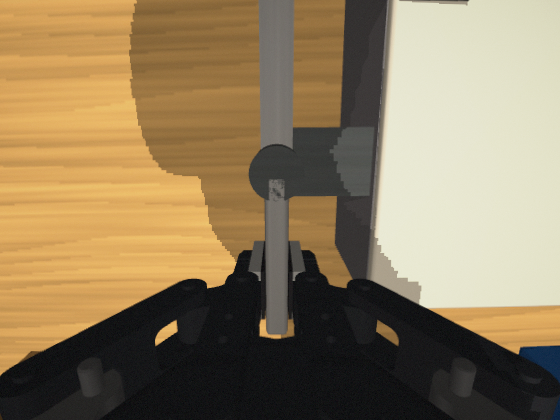

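The lever lies along the edge: tongue and arm line up with the lid's front edge in the view. Release, rise, and move over the bar.

drive_tool(motion=[{"dx": 0, "dy": 0, "dz": 0, "yaw": 0, "jaw": 0.35}, {"dx": 0, "dy": 0, "dz": 0, "yaw": 0, "jaw": 0.35}, {"dx": 0, "dy": 0, "dz": 0, "yaw": 0, "jaw": 0.35}, {"dx": 0, "dy": 0, "dz": 0, "yaw": 0, "jaw": 0.35}, {"dx": 0, "dy": 0, "dz": -1, "yaw": 0, "jaw": 0.35}, {"dx": 0, "dy": 0, "dz": -2.5, "yaw": 0, "jaw": 0.35}, {"dx": 0, "dy": 0, "dz": -3.5, "yaw": 0, "jaw": 0.35}, {"dx": 0, "dy": 0, "dz": -3.5, "yaw": 0, "jaw": 0.35}, {"dx": 0, "dy": 0, "dz": -3.5, "yaw": 0, "jaw": 0.35}])

```text
time_s: 5.43
position: [0.6522, -0.0608, 0.2022]
tcp_rot: [0.033, 3.139, -0.001]
contact_force: [-0.6, -0.0, -0.9]
finger_gap: 0.326
```

Run:
```python
from h import *
from workcell import robot
st(robot)
print(go(robot,[.487,-.050,.2],3.129),go(robot,[.487,-.050,.098],3.129))
```

```text
5.43 [ 0.6522 -0.0608  0.2022] yaw 3.12 tilt -1.0 F [-0.6 -0.  -0.9] gap 0.326 q [ 0.5   0.74 -0.82  1.53  0.58  1.12  1.11]
{'d': [6.61, 0.29, 0.07], 'yaw': np.float64(-0.08)} {'d': [6.62, 0.29, 4.15], 'yaw': np.float64(-0.08)}
```

drive_tool(motion=[{"dx": 6.6, "dy": 0.3, "dz": 0, "yaw": -0.1, "jaw": 0.35}, {"dx": 6.6, "dy": 0.3, "dz": 0, "yaw": -0.1, "jaw": 0.35}, {"dx": 6.6, "dy": 0.3, "dz": 0, "yaw": -0.1, "jaw": 0.35}, {"dx": 6.6, "dy": 0.3, "dz": 0, "yaw": -0.1, "jaw": 0.35}, {"dx": 6.6, "dy": 0.3, "dz": 0, "yaw": -0.1, "jaw": 0.35}, {"dx": 6.6, "dy": 0.3, "dz": 0, "yaw": -0.1, "jaw": 0.35}, {"dx": 6.6, "dy": 0.3, "dz": 0, "yaw": -0.1, "jaw": 0.35}])

```text
time_s: 6.02
position: [0.4873, -0.05, 0.2006]
tcp_rot: [0.017, 3.141, 0.0]
contact_force: [0.3, -0.7, -0.0]
finger_gap: 0.323
```

Run:
```python
from h import *
from workcell import robot
import pickle
st(robot)
c=robot.read_camera("wrist");cv2.imwrite("pics/w5.png",c["img"][:,:,::-1]);pickle.dump(c,open("w5.pkl","wb"))
t=robot.read_camera("top")["img"];cv2.imwrite("pics/t5.png",cv2.resize(t[150:280,190:350,::-1],None,fx=5,fy=4.6,interpolation=cv2.INTER_CUBIC)[:598])
print(proj(c,[b2w(-.06,-.145,.1)]))
print(go(robot,[.487,-.050,.098],3.129))
```

```text
6.02 [ 0.4873 -0.05    0.2006] yaw 3.131 tilt -1.0 F [ 0.3 -0.7 -0. ] gap 0.323 q [ 0.66  0.51 -0.91  1.97  0.51  0.91  1.05]
[[278.07793577 211.06780139]]
{'d': [0.03, -0.02, 4.1], 'yaw': np.float64(0.02)}
```

View pics/w5.png

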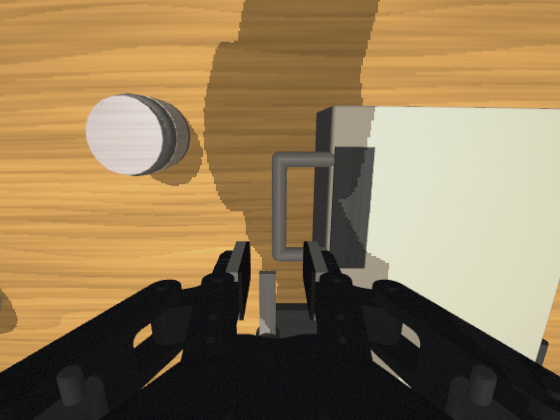

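View pics/t5.png

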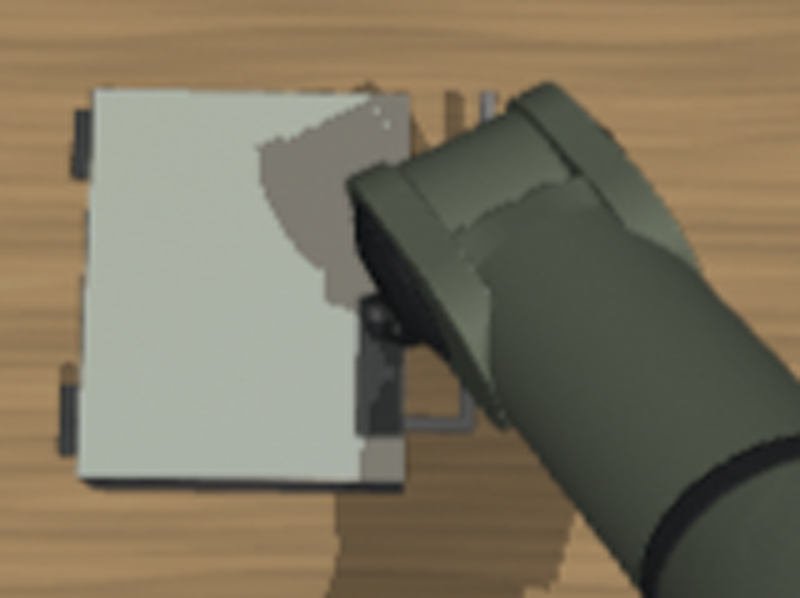

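The bar is centred between the pads (u≈279), with the latch tongue clear of it at (267,275). The top view shows the lever still lying along the edge (488,100). Down and pinch.

drive_tool(motion=[{"dx": 0, "dy": 0, "dz": 1.2, "yaw": 0, "jaw": 0.35}, {"dx": 0, "dy": 0, "dz": 2.4, "yaw": 0, "jaw": 0.35}, {"dx": 0, "dy": 0, "dz": 3.4, "yaw": 0, "jaw": 0.35}, {"dx": 0, "dy": 0, "dz": 4.1, "yaw": 0, "jaw": 0.35}, {"dx": 0, "dy": 0, "dz": 4.1, "yaw": 0, "jaw": 0.35}, {"dx": 0, "dy": 0, "dz": 4.1, "yaw": 0, "jaw": 1}, {"dx": 0, "dy": 0, "dz": 4.1, "yaw": 0, "jaw": 1}, {"dx": 0, "dy": 0, "dz": 4.1, "yaw": 0, "jaw": 1}, {"dx": 0, "dy": 0, "dz": 4.1, "yaw": 0, "jaw": 1}, {"dx": 0, "dy": 0, "dz": 4.1, "yaw": 0, "jaw": 1}], grip_force=20)

```text
time_s: 6.95
position: [0.4874, -0.0482, 0.0996]
tcp_rot: [0.015, 3.14, 0.003]
contact_force: [-4.1, 9.9, -3.0]
finger_gap: 0.125
```

```bash
cat > arc.py <<'E'
from h import *
from workcell import robot
import sys
# lid arc: from a0 to a1, n rows
def lid(a0,a1,n):
    st(robot); s=robot.sense();M=R.from_rotvec(s["tcp_rot"]).as_matrix()
    def off(a): return np.array([-.25*np.cos(a)+.004*np.sin(a),.25*np.sin(a)+.004*np.cos(a)])
    ey=np.array([-np.sin(PSI),np.cos(PSI)])
    for k in range(1,n+1):
        e=off(a0+(a1-a0)*k/n)-off(a0)
        w=np.r_[ey*e[0],e[1]]
        print(k,((w@M)/.025).round(2).tolist())
if __name__=="__main__": lid(float(sys.argv[1]),float(sys.argv[2]),int(sys.argv[3]))
E
python3 arc.py 0 1.2 10
```

```text
6.95 [ 0.4874 -0.0482  0.0996] yaw 3.132 tilt -1.0 F [-4.1  9.9 -3. ] gap 0.125 q [ 0.55  0.66 -0.77  2.04  0.7   0.72  0.89]
1 [-0.0, 0.09, -1.2]
2 [-0.0, 0.33, -2.37]
3 [-0.01, 0.7, -3.51]
4 [-0.01, 1.21, -4.6]
5 [-0.01, 1.85, -5.62]
6 [-0.02, 2.6, -6.55]
7 [-0.02, 3.46, -7.39]
8 [-0.02, 4.41, -8.12]
9 [-0.03, 5.44, -8.73]
10 [-0.03, 6.54, -9.21]
```

```bash
python3 arc.py 0 0.9 10
```

```text
6.95 [ 0.4874 -0.0482  0.0996] yaw 3.132 tilt -1.0 F [-4.1  9.9 -3. ] gap 0.125 q [ 0.55  0.66 -0.77  2.04  0.7   0.72  0.89]
1 [-0.0, 0.06, -0.9]
2 [-0.0, 0.19, -1.79]
3 [-0.0, 0.41, -2.66]
4 [-0.01, 0.7, -3.51]
5 [-0.01, 1.07, -4.33]
6 [-0.01, 1.51, -5.12]
7 [-0.01, 2.02, -5.86]
8 [-0.02, 2.6, -6.55]
9 [-0.02, 3.23, -7.19]
10 [-0.02, 3.92, -7.77]
```

drive_tool(motion=[{"dx": 0, "dy": 0.12, "dz": -0.9, "yaw": 0, "jaw": 1}, {"dx": 0, "dy": 0.26, "dz": -1.79, "yaw": 0, "jaw": 1}, {"dx": 0, "dy": 0.48, "dz": -2.66, "yaw": 0, "jaw": 1}, {"dx": 0, "dy": 0.77, "dz": -3.51, "yaw": 0, "jaw": 1}, {"dx": 0, "dy": 1.14, "dz": -4.33, "yaw": 0, "jaw": 1}, {"dx": 0, "dy": 1.58, "dz": -5.12, "yaw": 0, "jaw": 1}, {"dx": 0, "dy": 2.09, "dz": -5.86, "yaw": 0, "jaw": 1}, {"dx": 0, "dy": 2.67, "dz": -6.55, "yaw": 0, "jaw": 1}, {"dx": 0, "dy": 3.3, "dz": -7.19, "yaw": 0, "jaw": 1}, {"dx": 0, "dy": 4.0, "dz": -7.77, "yaw": 0, "jaw": 1}])

```text
time_s: 7.78
position: [0.4886, 0.0485, 0.2956]
tcp_rot: [0.02, 3.139, -0.007]
contact_force: [-0.4, -16.1, 15.5]
finger_gap: 0.13
```

```bash
python3 - <<'E'
from h import *
from workcell import robot
t=robot.read_camera("scene")["img"];cv2.imwrite("pics/s6.png",t[:,:,::-1])
s=robot.sense();p=s["position"]
print("lid angle est",np.arctan2(p[2]-.0056-.090,.2018-p[1]),np.hypot(p[2]-.0956,.2018-p[1]))
E
python3 arc.py .9 1.75 10
```

```text
lid angle est 0.9361483657379116 0.25165542702420074
7.83 [0.4889 0.0526 0.2983] yaw 3.132 tilt -1.0 F [ -7.2 -12.8  25.9] gap 0.132 q [ 0.55  0.39 -1.    1.85  0.37  1.1   0.97]
1 [-0.0, 0.69, -0.49]
2 [-0.01, 1.43, -0.92]
3 [-0.01, 2.19, -1.29]
4 [-0.02, 2.99, -1.58]
5 [-0.02, 3.81, -1.82]
6 [-0.02, 4.64, -1.98]
7 [-0.03, 5.49, -2.06]
8 [-0.03, 6.34, -2.08]
9 [-0.03, 7.19, -2.03]
10 [-0.03, 8.03, -1.9]
```

View pics/s6.png

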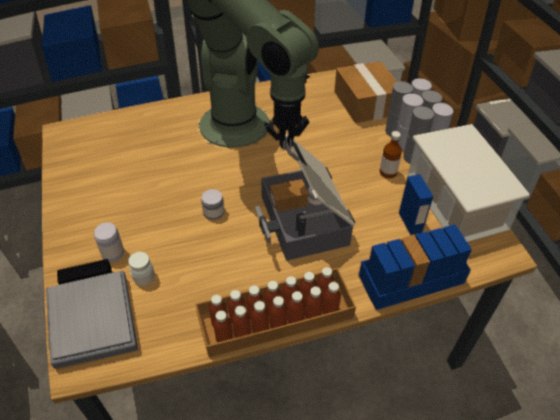

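The scene view shows the lid about half open, with the gripper on the bar at (290,140). The tin and tea box stand inside, and the lever is along the edge at (265,222). There's about 25 N of outward radial strain, so I'll add a slight outward correction as I continue.

drive_tool(motion=[{"dx": 0, "dy": 0.7, "dz": -0.65, "yaw": 0, "jaw": 1}, {"dx": 0, "dy": 1.45, "dz": -1.12, "yaw": 0, "jaw": 1}, {"dx": 0, "dy": 2.2, "dz": -1.49, "yaw": 0, "jaw": 1}, {"dx": 0, "dy": 3.0, "dz": -1.78, "yaw": 0, "jaw": 1}, {"dx": 0, "dy": 3.85, "dz": -2.02, "yaw": 0, "jaw": 1}, {"dx": 0, "dy": 4.7, "dz": -2.18, "yaw": 0, "jaw": 1}, {"dx": 0, "dy": 5.5, "dz": -2.26, "yaw": 0, "jaw": 1}, {"dx": 0, "dy": 6.4, "dz": -2.28, "yaw": 0, "jaw": 1}, {"dx": 0, "dy": 6.4, "dz": -2.28, "yaw": 0, "jaw": 1}])

```text
time_s: 8.58
position: [0.4894, 0.2143, 0.3515]
tcp_rot: [0.01, 3.139, 0.005]
contact_force: [2.1, 0.4, 7.8]
finger_gap: 0.124
```

```bash
python3 - <<'E'
from h import *
from workcell import robot
s=robot.sense();p=s["position"]
print("lid angle est",np.arctan2(p[2]-.0056-.090,.2018-p[1]),np.hypot(p[2]-.0956,.2018-p[1]))
E
python3 arc.py 1.58 1.84 4
```

```text
lid angle est 1.619460533161685 0.2561904889880725
8.58 [0.4894 0.2143 0.3515] yaw 3.135 tilt -1.0 F [2.1 0.4 7.8] gap 0.124 q [ 0.22  0.42 -1.02  1.67  0.38  1.25  0.69]
1 [-0.0, 0.65, 0.04]
2 [-0.01, 1.29, 0.12]
3 [-0.01, 1.93, 0.24]
4 [-0.01, 2.56, 0.41]
```

drive_tool(motion=[{"dx": 0, "dy": 0.6, "dz": 0.04, "yaw": 0, "jaw": 1}, {"dx": 0, "dy": 1.2, "dz": 0.1, "yaw": 0, "jaw": 1}, {"dx": 0, "dy": 1.7, "dz": 0.2, "yaw": 0, "jaw": 1}, {"dx": 0, "dy": 2.2, "dz": 0.3, "yaw": 0, "jaw": 1}, {"dx": 0, "dy": 2.2, "dz": 0.3, "yaw": 0, "jaw": 1}, {"dx": 0, "dy": 2.2, "dz": 0.3, "yaw": 0, "jaw": 1}])

```text
time_s: 9.08
position: [0.4903, 0.2665, 0.3438]
tcp_rot: [0.014, 3.14, 0.003]
contact_force: [0.8, 2.0, 7.3]
finger_gap: 0.128
```

Run:
```python
from h import *
from workcell import robot
st(robot)
t=robot.read_camera("scene")["img"];cv2.imwrite("pics/s7.png",t[100:300,150:450,::-1].repeat(2,0).repeat(2,1))
s=robot.sense();p=s["position"]
print("lid angle est",np.arctan2(p[2]-.0056-.090,.2018-p[1]),np.hypot(p[2]-.0956,.2018-p[1]))
```

```text
9.08 [0.4903 0.2665 0.3438] yaw 3.133 tilt -1.0 F [0.8 2.  7.3] gap 0.128 q [ 0.1   0.47 -1.    1.63  0.41  1.27  0.58]
lid angle est 1.8246657870638963 0.25646715691815886
```

View pics/s7.png

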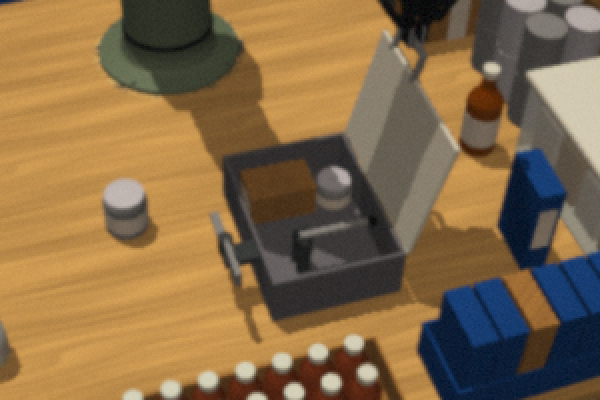

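Lid is almost fully back; the stay lies level in the bin, from (300,240) to its tip at (372,218) in the crop. Nudge it to the stop.

drive_tool(motion=[{"dx": 0, "dy": 0.25, "dz": 0.08, "yaw": 0, "jaw": 1}, {"dx": 0, "dy": 0.4, "dz": 0.12, "yaw": 0, "jaw": 1}, {"dx": 0, "dy": 0.4, "dz": 0.12, "yaw": 0, "jaw": 1}, {"dx": 0, "dy": 0.4, "dz": 0.12, "yaw": 0, "jaw": 1}])

```text
time_s: 9.47
position: [0.4904, 0.2748, 0.3409]
tcp_rot: [0.017, 3.14, -0.0]
contact_force: [-1.8, -4.9, 12.6]
finger_gap: 0.124
```

Run:
```python
from h import *
from workcell import robot
st(robot)
s=robot.sense();p=s["position"]
print("lid angle est",np.arctan2(p[2]-.0056-.090,.2018-p[1]),np.hypot(p[2]-.0956,.2018-p[1]))
```

```text
9.47 [0.4904 0.2748 0.3409] yaw 3.131 tilt -1.0 F [-1.8 -4.9 12.6] gap 0.124 q [ 0.07  0.48 -0.99  1.62  0.42  1.27  0.56]
lid angle est 1.8601575088601474 0.25595858209064437
```

drive_tool(motion=[{"dx": 0, "dy": 0, "dz": 0, "yaw": 0, "jaw": 0.2}, {"dx": 0, "dy": 0, "dz": 0, "yaw": 0, "jaw": 0.2}, {"dx": 0, "dy": 0, "dz": 0, "yaw": 0, "jaw": 0.2}, {"dx": 0, "dy": 0, "dz": 0, "yaw": 0, "jaw": 0.2}, {"dx": 0, "dy": 0, "dz": -0.8, "yaw": 0, "jaw": 0.2}, {"dx": 0, "dy": 0, "dz": -2, "yaw": 0, "jaw": 0.2}, {"dx": 0, "dy": 0, "dz": -3, "yaw": 0, "jaw": 0.2}, {"dx": 0, "dy": 0, "dz": -3, "yaw": 0, "jaw": 0.2}])

```text
time_s: 10.13
position: [0.4907, 0.2764, 0.4185]
tcp_rot: [0.016, 3.137, 0.005]
contact_force: [0.4, 1.3, 0.4]
finger_gap: 0.404
```

Run:
```python
from h import *
from workcell import robot
st(robot)
w=b2w(.05,.053,.075);print(w)
print(go(robot,[w[0],w[1]-.06,.41],1.558),go(robot,[w[0],w[1]-.06,.24],1.558))
c=robot.read_camera("top");t=c["img"];cv2.imwrite("pics/t8.png",cv2.resize(t[130:280,150:350,::-1],None,fx=4,fy=4,interpolation=cv2.INTER_CUBIC))
```

```text
10.13 [0.4907 0.2764 0.4185] yaw 3.131 tilt -1.0 F [0.4 1.3 0.4] gap 0.404 q [ 0.09  0.43 -1.02  1.49  0.37  1.42  0.61]
[0.59735858 0.14817088 0.075     ]
{'d': [-4.34, -7.49, 0.34], 'yaw': np.float64(15.02)} {'d': [-4.31, -7.51, 7.14], 'yaw': np.float64(15.02)}
```

View pics/t8.png

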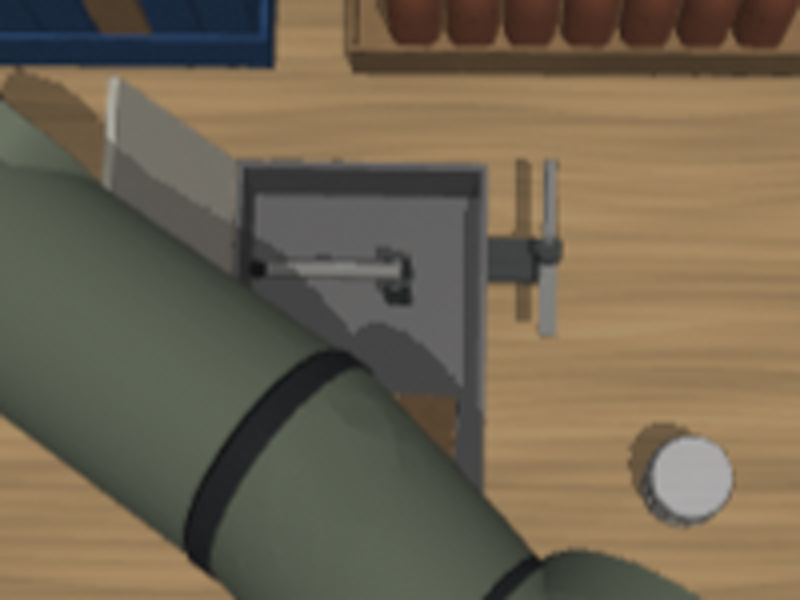

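The lid stays back by itself. The stay's tip is at about (258,268) and its pivot at (400,270) in the crop, and the lever lies along the bin edge. I'll move over for a close look.

drive_tool(motion=[{"dx": -1, "dy": -1.6, "dz": 0, "yaw": 1, "jaw": 0}, {"dx": -2, "dy": -3.2, "dz": 0, "yaw": 2, "jaw": 0}, {"dx": -3, "dy": -4.8, "dz": 0, "yaw": 3, "jaw": 0}, {"dx": -4.3, "dy": -6.5, "dz": 0.5, "yaw": 4, "jaw": 0}, {"dx": -4.3, "dy": -7.5, "dz": 1.5, "yaw": 5, "jaw": 0}, {"dx": -4.3, "dy": -7.5, "dz": 2.5, "yaw": 6, "jaw": 0}, {"dx": -4.3, "dy": -7.5, "dz": 3.5, "yaw": 7, "jaw": 0}, {"dx": -4.3, "dy": -7.5, "dz": 4.5, "yaw": 8, "jaw": 0}, {"dx": -4.3, "dy": -7.5, "dz": 5, "yaw": 9, "jaw": 0}, {"dx": -4.3, "dy": -7.5, "dz": 5, "yaw": 10, "jaw": 0}])

```text
time_s: 11.02
position: [0.5944, 0.0859, 0.2853]
tcp_rot: [-1.59, -2.705, 0.005]
contact_force: [0.3, -0.5, -0.1]
finger_gap: 0.501
```

drive_tool(motion=[{"dx": 0, "dy": 0, "dz": 0, "yaw": 1.1, "jaw": 0}, {"dx": 0, "dy": 0, "dz": 0, "yaw": 2.2, "jaw": 0}, {"dx": 0, "dy": 0, "dz": 0, "yaw": 3.3, "jaw": 0}, {"dx": 0, "dy": 0, "dz": 0, "yaw": 4.4, "jaw": 0}, {"dx": 0, "dy": 0, "dz": 0, "yaw": 5, "jaw": 0}, {"dx": 0, "dy": 0, "dz": 0, "yaw": 5, "jaw": 0}, {"dx": 0, "dy": 0, "dz": 0, "yaw": 5, "jaw": 0}])

```text
time_s: 11.6
position: [0.5956, 0.0867, 0.2886]
tcp_rot: [-2.23, -2.212, 0.001]
contact_force: [-0.0, 0.5, -0.6]
finger_gap: 0.503
```

Run:
```python
from h import *
from workcell import robot
import pickle
st(robot)
w=b2w(.05,.053,.078);print(w)
print(go(robot,w,1.558))
c=robot.read_camera("wrist");cv2.imwrite("pics/w9.png",c["img"][:,:,::-1]);pickle.dump(c,open("w9.pkl","wb"))
print(proj(c,[b2w(.05,-.03,.081),b2w(.05,.085,.083),b2w(.05,.053,.081)]))
```

```text
11.6 [0.5956 0.0867 0.2886] yaw 1.563 tilt -1.0 F [-0.   0.5 -0.6] gap 0.503 q [ 0.15  0.5  -0.58  1.6   0.29  1.13 -0.5 ]
[0.59735858 0.14817088 0.078     ]
{'d': [2.46, 0.06, 8.42], 'yaw': np.float64(0.05)}
[[277.46330274 205.94064731]
 [278.01627477 102.38941404]
 [277.84813674 133.12410604]]
```

View pics/w9.png

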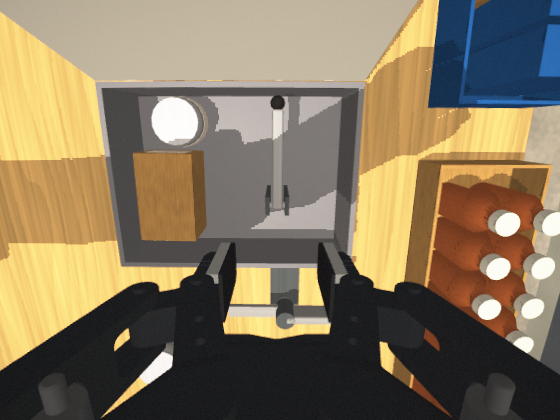

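The stay's tip is at (278,102) and its pivot near (277,206), exactly as predicted. Tin and box are clear to the left.

drive_tool(motion=[{"dx": 1.2, "dy": 0.06, "dz": 0, "yaw": 0.05, "jaw": 0}, {"dx": 2.46, "dy": 0.06, "dz": 0.5, "yaw": 0.05, "jaw": 0}, {"dx": 2.46, "dy": 0.06, "dz": 2, "yaw": 0.05, "jaw": 0}, {"dx": 2.46, "dy": 0.06, "dz": 3.5, "yaw": 0.05, "jaw": 0}, {"dx": 2.46, "dy": 0.06, "dz": 5, "yaw": 0.05, "jaw": 0}, {"dx": 2.46, "dy": 0.06, "dz": 6.2, "yaw": 0.05, "jaw": 0}, {"dx": 2.46, "dy": 0.06, "dz": 7.2, "yaw": 0.05, "jaw": 0}, {"dx": 2.46, "dy": 0.06, "dz": 8.0, "yaw": 0.05, "jaw": 0}, {"dx": 2.46, "dy": 0.06, "dz": 8.4, "yaw": 0.05, "jaw": 0}, {"dx": 2.46, "dy": 0.06, "dz": 8.4, "yaw": 0.05, "jaw": 0}])

```text
time_s: 12.48
position: [0.5969, 0.1479, 0.077]
tcp_rot: [-2.236, -2.204, 0.004]
contact_force: [-0.4, 0.3, -0.7]
finger_gap: 0.496
```

drive_tool(motion=[{"dx": 0, "dy": 0, "dz": 0, "yaw": 0, "jaw": 0.5}, {"dx": 0, "dy": 0, "dz": 0, "yaw": 0, "jaw": 1}, {"dx": 0, "dy": 0, "dz": 0, "yaw": 0, "jaw": 1}, {"dx": 0, "dy": 0, "dz": 0, "yaw": 0, "jaw": 1}, {"dx": 0, "dy": 0, "dz": 0, "yaw": 0, "jaw": 1}, {"dx": 0, "dy": 0, "dz": 0, "yaw": 0, "jaw": 1}, {"dx": 0, "dy": 0, "dz": 0, "yaw": 0, "jaw": 1}], grip_force=30)

```text
time_s: 13.07
position: [0.5971, 0.1484, 0.0804]
tcp_rot: [-2.238, -2.204, 0.001]
contact_force: [-12.0, -0.4, 8.8]
finger_gap: 0.136
```

```bash
cat > sarc.py <<'E'
from h import *
from workcell import robot
import sys
a0,a1,n=float(sys.argv[1]),float(sys.argv[2]),int(sys.argv[3]); r=.083
st(robot); s=robot.sense();M=R.from_rotvec(s["tcp_rot"]).as_matrix()
b=b2w(.05,-.03,.075); p=s["position"]; print("r,ang",np.hypot(p[1]-b[1],p[2]-b[2]),np.arctan2(p[2]-b[2],p[1]-b[1]))
ey=np.array([-np.sin(PSI),np.cos(PSI)])
for k in range(1,n+1):
    a=a0+(a1-a0)*k/n
    w=np.r_[ey*r*(np.cos(a)-np.cos(a0)),r*(np.sin(a)-np.sin(a0))]
    print(k,((w@M)/.025).round(2).tolist())
E
python3 sarc.py 0 1.0 10
python3 - <<'E'
from h import *
from workcell import robot
c=robot.read_camera("wrist");cv2.imwrite("pics/w10.png",c["img"][:,:,::-1])
E
```

```text
13.07 [0.5971 0.1484 0.0804] yaw 1.556 tilt -1.0 F [-12.   -0.4   8.8] gap 0.136 q [-0.02  0.76 -0.48  1.73  0.47  0.77 -0.75]
r,ang 0.08344358643032157 0.06489420471486348
1 [-0.02, -0.0, -0.33]
2 [-0.07, -0.0, -0.66]
3 [-0.15, -0.0, -0.98]
4 [-0.26, -0.0, -1.29]
5 [-0.41, -0.0, -1.59]
6 [-0.58, -0.0, -1.87]
7 [-0.78, 0.0, -2.14]
8 [-1.01, 0.0, -2.38]
9 [-1.26, 0.0, -2.6]
10 [-1.53, 0.0, -2.79]
```

View pics/w10.png

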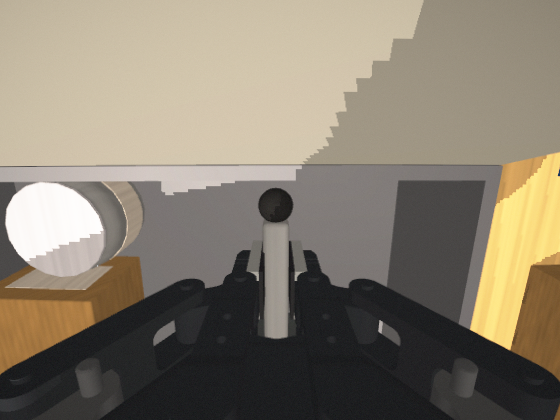

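The stay is between the pads (gap 11.6 mm, tip at (276,205)). Now I'll swing it up.

drive_tool(motion=[{"dx": -0.02, "dy": -0.04, "dz": -0.33, "yaw": 0, "jaw": 1}, {"dx": -0.07, "dy": -0.04, "dz": -0.66, "yaw": 0, "jaw": 1}, {"dx": -0.15, "dy": -0.04, "dz": -0.98, "yaw": 0, "jaw": 1}, {"dx": -0.26, "dy": -0.04, "dz": -1.29, "yaw": 0, "jaw": 1}, {"dx": -0.41, "dy": -0.04, "dz": -1.59, "yaw": 0, "jaw": 1}, {"dx": -0.58, "dy": -0.04, "dz": -1.87, "yaw": 0, "jaw": 1}, {"dx": -0.78, "dy": -0.04, "dz": -2.14, "yaw": 0, "jaw": 1}, {"dx": -1.01, "dy": -0.04, "dz": -2.38, "yaw": 0, "jaw": 1}, {"dx": -1.26, "dy": -0.04, "dz": -2.6, "yaw": 0, "jaw": 1}, {"dx": -1.53, "dy": -0.04, "dz": -2.79, "yaw": 0, "jaw": 1}])

```text
time_s: 13.95
position: [0.5964, 0.1096, 0.1495]
tcp_rot: [-2.238, -2.204, -0.001]
contact_force: [-3.1, 1.9, -6.5]
finger_gap: 0.13
```

```bash
python3 sarc.py 1.0 1.9 9
python3 - <<'E'
from h import *
from workcell import robot
c=robot.read_camera("wrist");cv2.imwrite("pics/w11.png",c["img"][:,:,::-1])
E
```

```text
13.95 [0.5964 0.1096 0.1495] yaw 1.555 tilt -1.0 F [-3.1  1.9 -6.5] gap 0.13 q [ 0.08  0.66 -0.53  1.72  0.41  0.88 -0.64]
r,ang 0.08671474755790534 1.032526926509332
1 [-0.29, 0.0, -0.17]
2 [-0.59, 0.0, -0.3]
3 [-0.91, 0.0, -0.41]
4 [-1.23, 0.0, -0.48]
5 [-1.56, 0.0, -0.52]
6 [-1.89, 0.01, -0.53]
7 [-2.22, 0.01, -0.5]
8 [-2.55, 0.01, -0.44]
9 [-2.87, 0.01, -0.35]
```

View pics/w11.png

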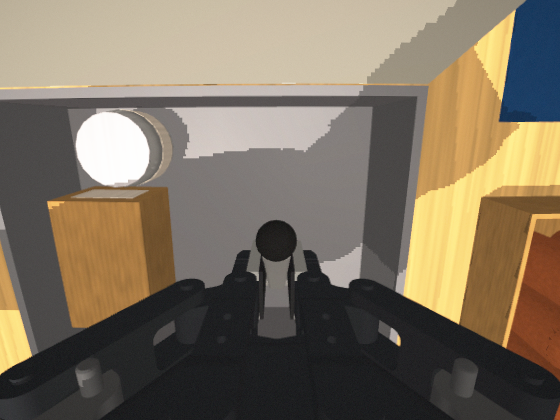

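The stay is following: its tip is up between the fingers at (276,240). Continuing past upright.

drive_tool(motion=[{"dx": -0.29, "dy": 0, "dz": -0.17, "yaw": 0, "jaw": 1}, {"dx": -0.59, "dy": 0, "dz": -0.3, "yaw": 0, "jaw": 1}, {"dx": -0.91, "dy": 0, "dz": -0.41, "yaw": 0, "jaw": 1}, {"dx": -1.23, "dy": 0, "dz": -0.48, "yaw": 0, "jaw": 1}, {"dx": -1.56, "dy": 0, "dz": -0.52, "yaw": 0, "jaw": 1}, {"dx": -1.89, "dy": 0, "dz": -0.53, "yaw": 0, "jaw": 1}, {"dx": -2.22, "dy": 0, "dz": -0.5, "yaw": 0, "jaw": 1}, {"dx": -2.5, "dy": 0, "dz": -0.45, "yaw": 0, "jaw": 1}, {"dx": -2.5, "dy": 0, "dz": -0.45, "yaw": 0, "jaw": 1}, {"dx": -2.5, "dy": 0, "dz": -0.45, "yaw": 0, "jaw": 1}])

```text
time_s: 14.83
position: [0.5956, 0.0465, 0.1606]
tcp_rot: [2.239, 2.202, 0.0]
contact_force: [-4.7, 0.6, 7.3]
finger_gap: 0.131
```

```bash
python3 sarc.py 1.78 1.9 2
python3 - <<'E'
from h import *
from workcell import robot
c=robot.read_camera("wrist");cv2.imwrite("pics/w12.png",c["img"][:,:,::-1])
c=robot.read_camera("scene")["img"];cv2.imwrite("pics/s12.png",cv2.resize(c[100:270,200:400,::-1],None,fx=3.5,fy=3.5,interpolation=cv2.INTER_CUBIC))
E
```

```text
14.83 [0.5956 0.0465 0.1606] yaw 1.554 tilt -1.0 F [-4.7  0.6  7.3] gap 0.131 q [ 0.19  0.63 -0.53  1.74  0.4   0.88 -0.53]
r,ang 0.08761191457473406 1.785777272564481
1 [-0.19, 0.0, 0.05]
2 [-0.38, 0.0, 0.11]
```

View pics/w12.png

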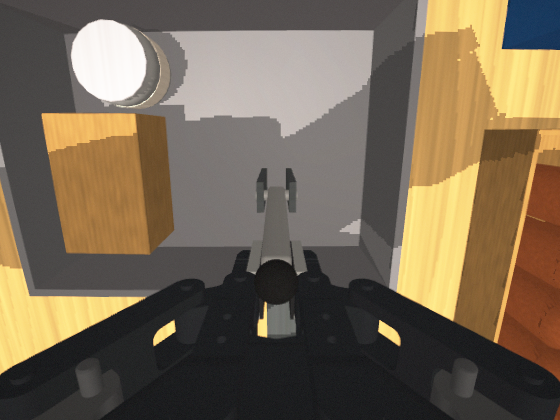

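View pics/s12.png

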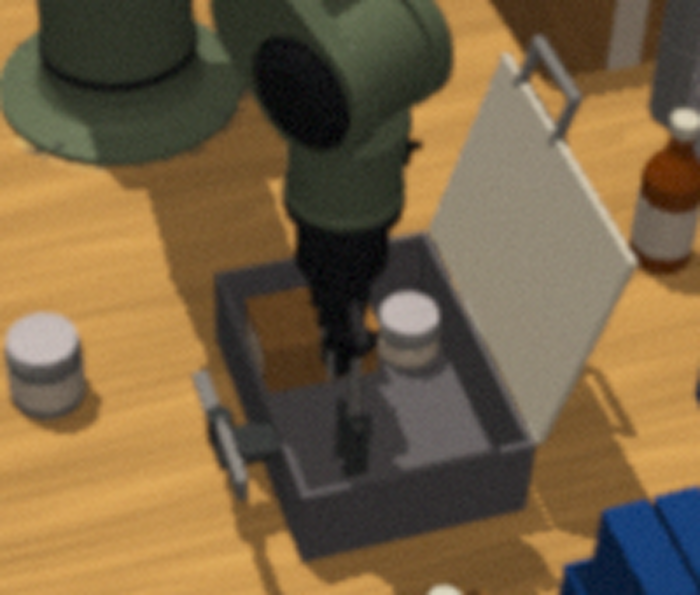

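drive_tool(motion=[{"dx": -0.2, "dy": 0, "dz": 0.05, "yaw": 0, "jaw": 1}, {"dx": -0.4, "dy": 0, "dz": 0.1, "yaw": 0, "jaw": 1}, {"dx": -0.4, "dy": 0, "dz": 0.1, "yaw": 0, "jaw": 1}, {"dx": -0.4, "dy": 0, "dz": 0.1, "yaw": 0, "jaw": 1}])

```text
time_s: 15.27
position: [0.5955, 0.0366, 0.1582]
tcp_rot: [2.239, 2.203, -0.0]
contact_force: [-5.0, -2.2, 8.3]
finger_gap: 0.127
```

```bash
python3 sarc.py 1.78 1.9 1
```

```text
15.27 [0.5955 0.0366 0.1582] yaw 1.555 tilt -1.0 F [-5.  -2.2  8.3] gap 0.127 q [ 0.2   0.63 -0.53  1.74  0.4   0.88 -0.52]
r,ang 0.08797659385748127 1.9018964426128924
1 [-0.38, 0.0, 0.11]
```

drive_tool(motion=[{"dx": 0, "dy": 0, "dz": 0, "yaw": 0, "jaw": 0.2}, {"dx": 0, "dy": 0, "dz": 0, "yaw": 0, "jaw": 0.2}, {"dx": 0, "dy": 0, "dz": 0, "yaw": 0, "jaw": 0.2}, {"dx": 0, "dy": 0, "dz": 0, "yaw": 0, "jaw": 0.2}, {"dx": 0, "dy": 0, "dz": 0, "yaw": 0, "jaw": 0.2}, {"dx": 0, "dy": 0, "dz": -1, "yaw": 0, "jaw": 0.2}, {"dx": 0, "dy": 0, "dz": -2.2, "yaw": 0, "jaw": 0.2}, {"dx": 0, "dy": 0, "dz": -3.5, "yaw": 0, "jaw": 0.2}, {"dx": 0, "dy": 0, "dz": -5, "yaw": 0, "jaw": 0.2}, {"dx": 0, "dy": 0, "dz": -6, "yaw": 0, "jaw": 0.2}])

```text
time_s: 16.1
position: [0.5956, 0.0377, 0.3109]
tcp_rot: [2.238, 2.203, 0.003]
contact_force: [0.3, -0.6, 0.7]
finger_gap: 0.401
```

Run:
```python
from h import *
from workcell import robot
st(robot)
c=robot.read_camera("wrist");cv2.imwrite("pics/w13.png",c["img"][:,:,::-1])
for a in (1.57,1.78,1.9): print(a,proj(c,[b2w(.05,-.03+.115*np.cos(a),.075+.115*np.sin(a))]))
```

```text
16.1 [0.5956 0.0377 0.3109] yaw 1.555 tilt -1.0 F [ 0.3 -0.6  0.7] gap 0.401 q [ 0.25  0.47 -0.6   1.58  0.28  1.17 -0.42]
1.57 [[276.53523708 175.96154639]]
1.78 [[276.62041761 202.78322923]]
1.9 [[276.65801228 216.15585683]]
```

View pics/w13.png

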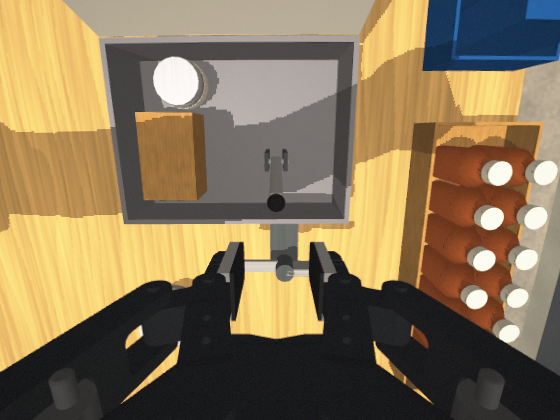

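The stay's tip is at (276,203), matching 1.78 rad, so it's standing at its stop. Back to the bar.

Run:
```python
from h import *
from workcell import robot
print(go(robot,[.4905,.2755,.4185],3.131))
```

```text
{'d': [9.43, -4.37, -4.17], 'yaw': np.float64(-15.05)}
```

drive_tool(motion=[{"dx": 0, "dy": 0, "dz": -1.5, "yaw": -1.1, "jaw": 0.2}, {"dx": 0, "dy": 0, "dz": -3, "yaw": -2.2, "jaw": 0.2}, {"dx": 0, "dy": -0.5, "dz": -4.3, "yaw": -3.3, "jaw": 0.2}, {"dx": 1, "dy": -1.5, "dz": -4.5, "yaw": -4.4, "jaw": 0.2}, {"dx": 2, "dy": -2.5, "dz": -4.5, "yaw": -5.5, "jaw": 0.2}, {"dx": 3, "dy": -3.5, "dz": -4.5, "yaw": -6.6, "jaw": 0.2}, {"dx": 4, "dy": -4.35, "dz": -4.5, "yaw": -7.7, "jaw": 0.2}, {"dx": 5, "dy": -4.35, "dz": -4.5, "yaw": -8.8, "jaw": 0.2}, {"dx": 6, "dy": -4.35, "dz": -4.5, "yaw": -9.9, "jaw": 0.2}, {"dx": 6, "dy": -4.35, "dz": -4.5, "yaw": -11, "jaw": 0.2}])

```text
time_s: 16.98
position: [0.4877, 0.1934, 0.4205]
tcp_rot: [0.661, 3.071, 0.003]
contact_force: [-0.3, 0.3, 0.5]
finger_gap: 0.397
```

Run:
```python
from h import *
from workcell import robot
st(robot)
print(go(robot,[.4905,.2755,.425],3.131))
```

```text
16.98 [0.4877 0.1934 0.4205] yaw 2.717 tilt -1.0 F [-0.3  0.3  0.5] gap 0.397 q [ 0.22  0.32 -0.93  1.58  0.26  1.37  0.4 ]
{'d': [1.25, 3.04, -0.18], 'yaw': np.float64(-3.95)}
```

drive_tool(motion=[{"dx": 0, "dy": 0, "dz": -0.18, "yaw": -1.1, "jaw": 0.2}, {"dx": 0.4, "dy": 1, "dz": -0.18, "yaw": -2.2, "jaw": 0.2}, {"dx": 0.8, "dy": 2, "dz": -0.18, "yaw": -3.3, "jaw": 0.2}, {"dx": 1.25, "dy": 3.04, "dz": -0.18, "yaw": -3.95, "jaw": 0.2}, {"dx": 1.25, "dy": 3.04, "dz": -0.18, "yaw": -3.95, "jaw": 0.2}, {"dx": 1.25, "dy": 3.04, "dz": -0.18, "yaw": -3.95, "jaw": 0.2}])

```text
time_s: 17.48
position: [0.492, 0.2726, 0.4241]
tcp_rot: [-0.029, -3.141, -0.001]
contact_force: [0.0, -0.1, 0.1]
finger_gap: 0.401
```

Run:
```python
from h import *
from workcell import robot
st(robot)
print(go(robot,[.4905,.2750,.340],3.131))
c=robot.read_camera("wrist");cv2.imwrite("pics/w14.png",c["img"][:,:,::-1])
print(proj(c,[[.4475,.274,.333],[.527,.274,.333]]))
```

```text
17.48 [0.492  0.2726 0.4241] yaw 3.123 tilt -1.0 F [ 0.  -0.1  0.1] gap 0.401 q [ 0.09  0.43 -1.01  1.48  0.36  1.44  0.62]
{'d': [0.06, 0.09, 3.37], 'yaw': np.float64(-0.07)}
[[276.81651462 159.18126794]
 [278.65402266 259.2464228 ]]
```

View pics/w14.png

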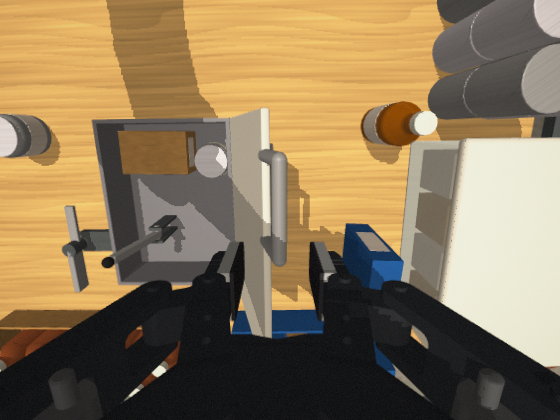

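The bar is at u≈279, midway between the pads. Descend and pinch.

drive_tool(motion=[{"dx": 0.06, "dy": 0.09, "dz": 1, "yaw": -0.07, "jaw": 0.2}, {"dx": 0.06, "dy": 0.09, "dz": 2, "yaw": -0.07, "jaw": 0.2}, {"dx": 0.06, "dy": 0.09, "dz": 3, "yaw": -0.07, "jaw": 0.2}, {"dx": 0.06, "dy": 0.09, "dz": 3.5, "yaw": -0.07, "jaw": 0.2}, {"dx": 0.06, "dy": 0.09, "dz": 3.5, "yaw": -0.07, "jaw": 0.2}, {"dx": 0.06, "dy": 0.09, "dz": 3.5, "yaw": -0.07, "jaw": 1}, {"dx": 0.06, "dy": 0.09, "dz": 3.5, "yaw": -0.07, "jaw": 1}, {"dx": 0.06, "dy": 0.09, "dz": 3.5, "yaw": -0.07, "jaw": 1}, {"dx": 0.06, "dy": 0.09, "dz": 3.5, "yaw": -0.07, "jaw": 1}, {"dx": 0.06, "dy": 0.09, "dz": 3.5, "yaw": -0.07, "jaw": 1}], grip_force=20)

```text
time_s: 18.37
position: [0.4915, 0.2741, 0.3383]
tcp_rot: [0.021, 3.14, 0.002]
contact_force: [1.2, 2.1, 6.6]
finger_gap: 0.13
```

```bash
python3 arc.py 1.85 1.2 10
```

```text
18.37 [0.4915 0.2741 0.3383] yaw 3.128 tilt -1.0 F [1.2 2.1 6.6] gap 0.13 q [ 0.07  0.49 -0.99  1.62  0.42  1.26  0.57]
1 [-0.0, -0.63, -0.17]
2 [-0.0, -1.26, -0.3]
3 [-0.0, -1.91, -0.39]
4 [-0.0, -2.56, -0.43]
5 [-0.0, -3.21, -0.43]
6 [-0.01, -3.86, -0.39]
7 [-0.01, -4.5, -0.31]
8 [-0.01, -5.14, -0.19]
9 [-0.01, -5.77, -0.02]
10 [-0.01, -6.38, 0.18]
```

drive_tool(motion=[{"dx": 0, "dy": -0.63, "dz": -0.2, "yaw": 0, "jaw": 1}, {"dx": 0, "dy": -1.26, "dz": -0.35, "yaw": 0, "jaw": 1}, {"dx": 0, "dy": -1.91, "dz": -0.45, "yaw": 0, "jaw": 1}, {"dx": 0, "dy": -2.56, "dz": -0.5, "yaw": 0, "jaw": 1}, {"dx": 0, "dy": -3.21, "dz": -0.5, "yaw": 0, "jaw": 1}, {"dx": 0, "dy": -3.86, "dz": -0.45, "yaw": 0, "jaw": 1}, {"dx": 0, "dy": -4.5, "dz": -0.37, "yaw": 0, "jaw": 1}, {"dx": 0, "dy": -5.14, "dz": -0.25, "yaw": 0, "jaw": 1}, {"dx": 0, "dy": -5.77, "dz": -0.08, "yaw": 0, "jaw": 1}, {"dx": 0, "dy": -6.38, "dz": 0.12, "yaw": 0, "jaw": 1}])

```text
time_s: 19.2
position: [0.4892, 0.1133, 0.3346]
tcp_rot: [0.022, 3.14, 0.0]
contact_force: [2.9, 2.4, -3.8]
finger_gap: 0.128
```

```bash
cat > ang.py <<'E'
from h import *
from workcell import robot
p=robot.sense()["position"]
print("lid angle est",np.arctan2(p[2]-.008-.090,.2011-p[1]),np.hypot(p[2]-.098,.2011-p[1]))
E
python3 ang.py; python3 arc.py 1.2 0.7 10
```

```text
lid angle est 1.2154943281982347 0.25237844921147906
19.2 [0.4892 0.1133 0.3346] yaw 3.128 tilt -1.0 F [ 2.9  2.4 -3.8] gap 0.128 q [ 0.44  0.38 -1.02  1.77  0.34  1.18  0.88]
1 [-0.0, -0.46, 0.19]
2 [-0.0, -0.92, 0.39]
3 [-0.0, -1.36, 0.62]
4 [-0.0, -1.79, 0.88]
5 [-0.0, -2.21, 1.15]
6 [-0.0, -2.62, 1.45]
7 [-0.0, -3.01, 1.76]
8 [-0.0, -3.38, 2.09]
9 [-0.0, -3.73, 2.44]
10 [-0.0, -4.07, 2.81]
```

drive_tool(motion=[{"dx": 0, "dy": -0.46, "dz": 0.19, "yaw": 0, "jaw": 1}, {"dx": 0, "dy": -0.92, "dz": 0.39, "yaw": 0, "jaw": 1}, {"dx": 0, "dy": -1.36, "dz": 0.62, "yaw": 0, "jaw": 1}, {"dx": 0, "dy": -1.79, "dz": 0.88, "yaw": 0, "jaw": 1}, {"dx": 0, "dy": -2.21, "dz": 1.15, "yaw": 0, "jaw": 1}, {"dx": 0, "dy": -2.62, "dz": 1.45, "yaw": 0, "jaw": 1}, {"dx": 0, "dy": -3.01, "dz": 1.76, "yaw": 0, "jaw": 1}, {"dx": 0, "dy": -3.38, "dz": 2.09, "yaw": 0, "jaw": 1}, {"dx": 0, "dy": -3.73, "dz": 2.44, "yaw": 0, "jaw": 1}, {"dx": 0, "dy": -4.07, "dz": 2.81, "yaw": 0, "jaw": 1}])

```text
time_s: 20.03
position: [0.4874, 0.0114, 0.2628]
tcp_rot: [-0.021, -3.141, -0.0]
contact_force: [3.1, -1.0, -0.8]
finger_gap: 0.129
```

```bash
python3 ang.py; python3 arc.py 0.7 0.58 6
python3 - <<'E'
from h import *
from workcell import robot
c=robot.read_camera("scene")["img"];cv2.imwrite("pics/s15.png",cv2.resize(c[100:270,200:400,::-1],None,fx=3.5,fy=3.5,interpolation=cv2.INTER_CUBIC))
E
```

```text
lid angle est 0.7154737030069966 0.2512864692346549
20.03 [0.4874 0.0114 0.2628] yaw 3.128 tilt -1.0 F [ 3.1 -1.  -0.8] gap 0.129 q [ 0.6   0.43 -0.97  1.9   0.41  1.02  1.01]
1 [-0.0, -0.13, 0.15]
2 [-0.0, -0.26, 0.31]
3 [-0.0, -0.38, 0.46]
4 [-0.0, -0.5, 0.62]
5 [-0.0, -0.62, 0.79]
6 [-0.0, -0.73, 0.95]
```

View pics/s15.png

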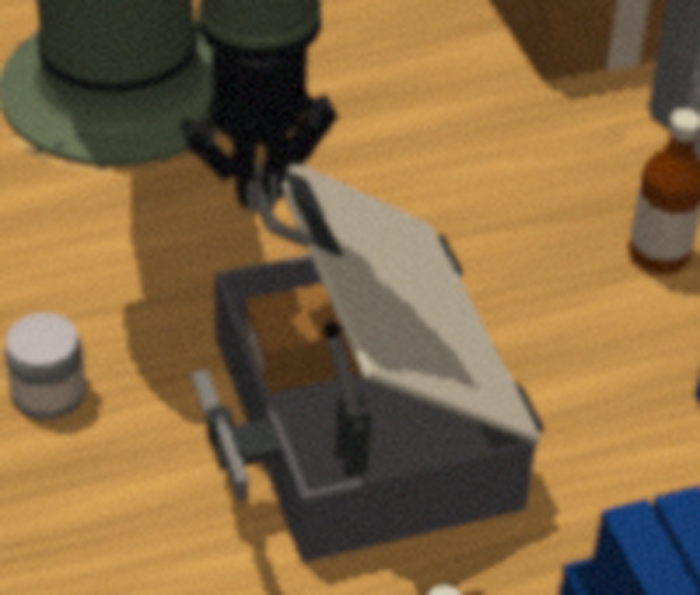

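The stay is standing (tip at (330,330)) with the lid coming down above it. I'll lower it slowly onto the tip.

drive_tool(motion=[{"dx": 0, "dy": -0.08, "dz": 0.1, "yaw": 0, "jaw": 1}, {"dx": 0, "dy": -0.17, "dz": 0.2, "yaw": 0, "jaw": 1}, {"dx": 0, "dy": -0.26, "dz": 0.31, "yaw": 0, "jaw": 1}, {"dx": 0, "dy": -0.34, "dz": 0.41, "yaw": 0, "jaw": 1}, {"dx": 0, "dy": -0.42, "dz": 0.52, "yaw": 0, "jaw": 1}, {"dx": 0, "dy": -0.5, "dz": 0.62, "yaw": 0, "jaw": 1}, {"dx": 0, "dy": -0.58, "dz": 0.73, "yaw": 0, "jaw": 1}, {"dx": 0, "dy": -0.65, "dz": 0.84, "yaw": 0, "jaw": 1}, {"dx": 0, "dy": -0.65, "dz": 0.84, "yaw": 0, "jaw": 1}])

```text
time_s: 20.83
position: [0.4873, -0.0038, 0.2428]
tcp_rot: [-0.021, -3.141, -0.0]
contact_force: [-3.8, 0.6, 11.0]
finger_gap: 0.126
```

```bash
python3 ang.py; python3 arc.py 0.6 0.55 2
```

```text
lid angle est 0.6150093053895817 0.2509279624534429
20.83 [ 0.4873 -0.0038  0.2428] yaw 3.128 tilt -1.0 F [-3.8  0.6 11. ] gap 0.126 q [ 0.61  0.45 -0.95  1.93  0.44  0.99  1.02]
1 [-0.0, -0.14, 0.21]
2 [-0.0, -0.28, 0.42]
```

drive_tool(motion=[{"dx": 0, "dy": -0.05, "dz": 0.08, "yaw": 0, "jaw": 1}, {"dx": 0, "dy": -0.1, "dz": 0.16, "yaw": 0, "jaw": 1}, {"dx": 0, "dy": -0.1, "dz": 0.16, "yaw": 0, "jaw": 1}, {"dx": 0, "dy": -0.1, "dz": 0.16, "yaw": 0, "jaw": 1}])

```text
time_s: 21.17
position: [0.4881, -0.0045, 0.2401]
tcp_rot: [0.019, 3.139, 0.003]
contact_force: [-3.3, 10.5, 22.5]
finger_gap: 0.127
```

```bash
python3 ang.py; python3 arc.py 0.6 0.55 2
python3 - <<'E'
from h import *
from workcell import robot
c=robot.read_camera("scene")["img"];cv2.imwrite("pics/s16.png",cv2.resize(c[100:270,200:400,::-1],None,fx=3.5,fy=3.5,interpolation=cv2.INTER_CUBIC))
E
```

```text
lid angle est 0.604607525499975 0.24991118586302347
21.17 [ 0.4881 -0.0045  0.2401] yaw 3.129 tilt -1.0 F [-3.3 10.5 22.5] gap 0.127 q [ 0.61  0.45 -0.95  1.93  0.44  0.98  1.02]
1 [0.0, -0.14, 0.21]
2 [0.0, -0.28, 0.41]
```

View pics/s16.png

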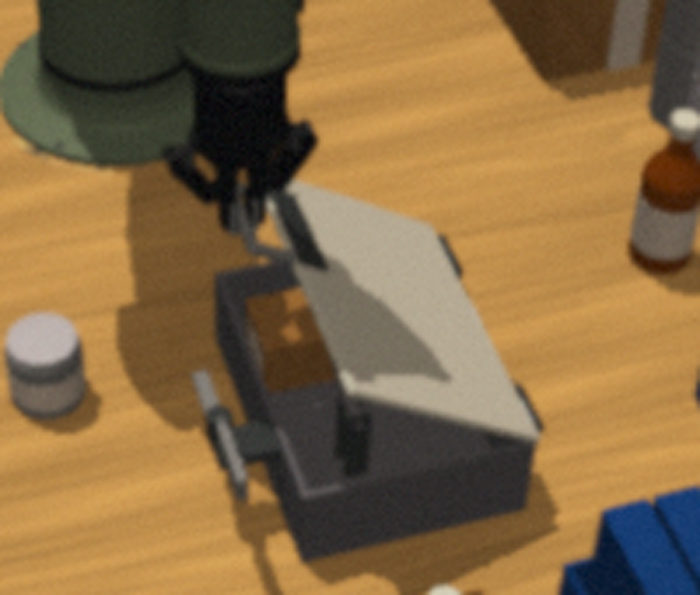

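The lid is resting on the stay: motion stopped at about 0.60 rad with 22 N of upward reaction. I'll ease off, release, and rise clear.

drive_tool(motion=[{"dx": 0, "dy": 0.06, "dz": -0.12, "yaw": 0, "jaw": 1}, {"dx": 0, "dy": 0.06, "dz": -0.12, "yaw": 0, "jaw": 1}, {"dx": 0, "dy": 0.06, "dz": -0.12, "yaw": 0, "jaw": 0.4}, {"dx": 0, "dy": 0.06, "dz": -0.12, "yaw": 0, "jaw": 0.4}, {"dx": 0, "dy": 0.06, "dz": -0.12, "yaw": 0, "jaw": 0.4}, {"dx": 0, "dy": 0.06, "dz": -0.12, "yaw": 0, "jaw": 0.4}, {"dx": 0, "dy": 0.06, "dz": -0.5, "yaw": 0, "jaw": 0.4}, {"dx": 0, "dy": 0.06, "dz": -1.2, "yaw": 0, "jaw": 0.4}, {"dx": 0, "dy": 0.06, "dz": -2.2, "yaw": 0, "jaw": 0.4}, {"dx": 0, "dy": 0.06, "dz": -3.2, "yaw": 0, "jaw": 0.4}])

```text
time_s: 22.05
position: [0.4869, -0.0048, 0.3202]
tcp_rot: [-0.021, -3.141, -0.001]
contact_force: [-0.6, -0.5, 0.3]
finger_gap: 0.299
```

drive_tool(motion=[{"dx": 0, "dy": -1, "dz": -0.8, "yaw": 0, "jaw": 0.4}, {"dx": 0, "dy": -2.5, "dz": -1.5, "yaw": 0, "jaw": 0.4}, {"dx": 0, "dy": -4, "dz": -1.5, "yaw": 0, "jaw": 0.4}, {"dx": 0, "dy": -5.5, "dz": -1.5, "yaw": 0, "jaw": 0.4}, {"dx": 0, "dy": -7, "dz": -1.5, "yaw": 0, "jaw": 0.4}, {"dx": 0, "dy": -8.5, "dz": -1.5, "yaw": 0, "jaw": 0.4}, {"dx": 0, "dy": -10, "dz": -1.5, "yaw": 0, "jaw": 0.4}, {"dx": 0, "dy": -10, "dz": -1.5, "yaw": 0, "jaw": 0.4}, {"dx": 0, "dy": -10, "dz": -1.5, "yaw": 0, "jaw": 0.4}])

```text
time_s: 22.8
position: [0.4833, -0.2569, 0.3564]
tcp_rot: [-0.027, -3.141, -0.001]
contact_force: [-0.5, 1.1, 0.6]
finger_gap: 0.304
```

Run:
```python
from h import *
from workcell import robot
st(robot)
C=robot.read_camera("scene");c=C["img"];cv2.imwrite("pics/s17.png",cv2.resize(c[100:270,200:400,::-1],None,fx=3.5,fy=3.5,interpolation=cv2.INTER_CUBIC))
T=robot.read_camera("top");c=T["img"];cv2.imwrite("pics/t17.png",cv2.resize(c[130:280,150:350,::-1],None,fx=4,fy=4,interpolation=cv2.INTER_CUBIC))
def bar(a,x): return b2w(x,.105-.25*np.cos(a)+.004*np.sin(a),.09+.25*np.sin(a)+.004*np.cos(a))
for a in (.5,.59,.7): print(a,((proj(C,[bar(a,-.1),bar(a,-.02)])-[200,100])*3.5).round(0).tolist(),((proj(T,[bar(a,-.1),bar(a,-.02)])-[150,130])*4).round(0).tolist())
def lev(a): return b2w(.06+.075*np.sin(a),-.155-.075*np.cos(a),.124)
for a in (1.47,1.57,1.67): print(a,((proj(T,[b2w(.06,-.155,.124),lev(a)])-[150,130])*4).round(0).tolist())
```

```text
22.8 [ 0.4833 -0.2569  0.3564] yaw 3.125 tilt -1.0 F [-0.5  1.1  0.6] gap 0.304 q [ 1.05  0.42 -0.93  1.63  0.35  1.27  1.61]
0.5 [[214.0, 199.0], [239.0, 261.0]] [[494.0, 426.0], [496.0, 320.0]]
0.59 [[227.0, 180.0], [252.0, 242.0]] [[478.0, 422.0], [480.0, 314.0]]
0.7 [[245.0, 158.0], [272.0, 219.0]] [[455.0, 417.0], [457.0, 307.0]]
1.47 [[548.0, 246.0], [558.0, 157.0]]
1.57 [[548.0, 246.0], [549.0, 157.0]]
1.67 [[548.0, 246.0], [540.0, 157.0]]
```

View pics/s17.png

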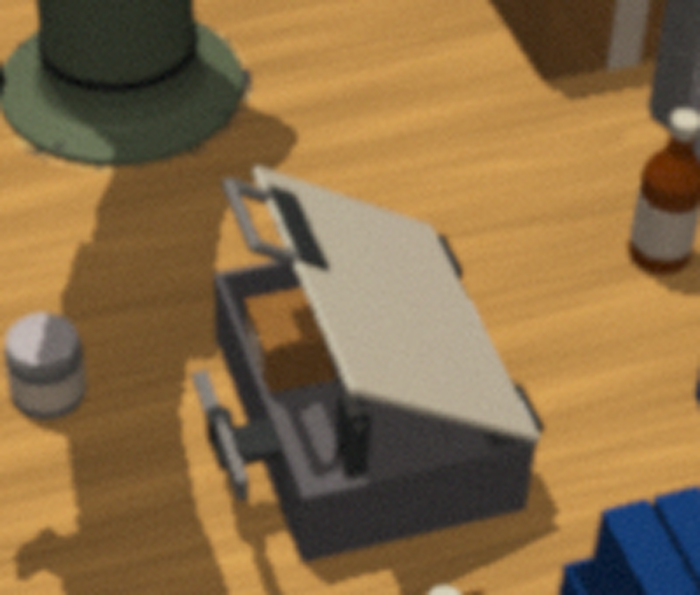

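View pics/t17.png

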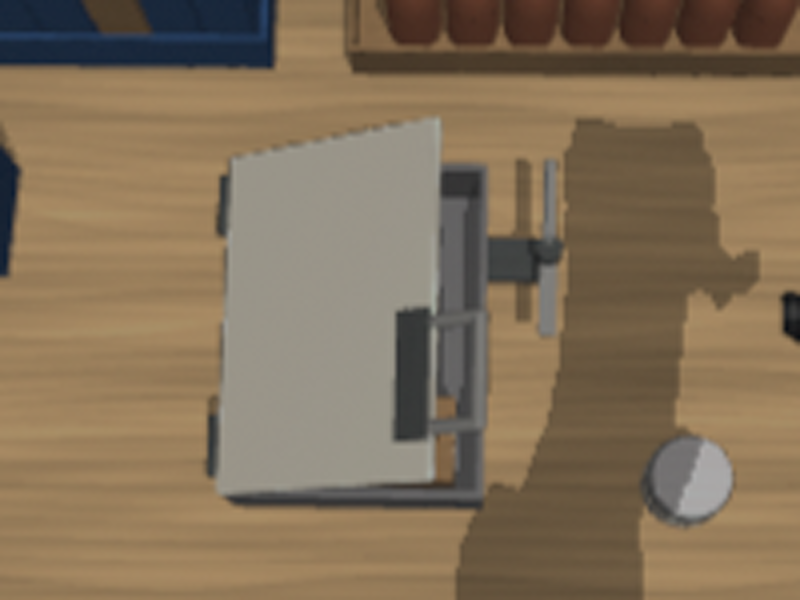

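The lid is propped. In the scene view the bar ends at about (228,182) and (250,245) match the 0.59 rad prediction. In the top view the lever tip (550,160) matches 1.57. The groceries I can see haven't moved, and the arm is clear.

Run:
```python
from workcell import robot
print(robot.hand_in())
```

```text
the job is handed in; nothing more can be done
None
```

The bin is set out as asked, and I handed the job in at about 23 s of the 72 s allowed. I turned the latch a quarter turn, folded the lid back to its stop, and flipped the stay up. I then lowered the lid onto the stay, let go and moved the arm clear.

My last checks, from the scene and top pictures after letting go unless noted:
- **Latch:** about 1.57 rad, lying along the bin's edge.
- **Lid:** resting on the stay at about 0.59 rad. While I still held it, the arm position gave about 0.60.
- **Stay:** at its 1.78 rad stop, measured before I lowered the lid. Afterwards it is mostly hidden under the lid.
- **Groceries:** those in view in the last pictures look unmoved. The small tin is now hidden under the lid; I last saw it in place while going back for the bar.

**What disagreed or went wrong:**
- **Camera heights:** the first two-camera measurement came out about 7 mm low, so I used the wrist camera and the given sizes instead.
- **Lid strain:** my arc was slightly tight while opening the lid, giving about 30 N at the wrist until I corrected it (limit 120 N).
- **Lid set-down:** the upward force reached about 22 N before I eased off and let go.
- **Refused move:** one early command was rejected, apparently for a missing value. Nothing moved, and I sent it again.

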